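# Set up the height comparator from the rotary rod store

## Task

Set the comparator up for the next job and tidy its setting rods away: put every used rod, the one on the comparator's anvil and those standing on the board, back upright in an empty bay of the rotary store (turn the store by its knob to bring a bay under the hatch; one rod to a bay), and stand the tallest rod from the store in the middle of the comparator's anvil. Swing the comparator's arm over that rod against its stop and slide the head down until the sprung foot is pushed in about 4 mm, never as far as its own stop, and leave it so. When the store is done with, push its gate shut until the spring catch drops behind it; leave the other stored rods in the store and do not shift the other things that lie on the board.

Things in the scene. Friction and masses are not known exactly. Their poses are not given: they have to be found in the camera images.
- tall_rod: the tallest setting rod, starts in one of the store's bays; plain steel setting rod standing upright: square base 42 x 42 mm and 14 mm thick, above it a 28 mm round shaft with a black band low down; 94 mm tall over all, about 0.2 kg; origin at the middle of its underside, z up along the rod
- stored_1: a setting rod kept in one of the store's bays (may be absent); plain steel setting rod standing upright: square base 42 x 42 mm and 14 mm thick, above it a 28 mm round shaft with a black band low down; 72 mm tall over all, about 0.2 kg; origin at the middle of its underside, z up along the rod
- stored_2: a setting rod kept in one of the store's bays (may be absent); plain steel setting rod standing upright: square base 42 x 42 mm and 14 mm thick, above it a 28 mm round shaft with a black band low down; 80 mm tall over all, about 0.2 kg; origin at the middle of its underside, z up along the rod
- used_1: a used setting rod left standing on the board (may be absent); plain steel setting rod standing upright: square base 42 x 42 mm and 14 mm thick, above it a 28 mm round shaft with a black band low down; 74 mm tall over all, about 0.2 kg; origin at the middle of its underside, z up along the rod
- used_2: a used setting rod left standing on the board (may be absent); plain steel setting rod standing upright: square base 42 x 42 mm and 14 mm thick, above it a 28 mm round shaft with a black band low down; 78 mm tall over all, about 0.2 kg; origin at the middle of its underside, z up along the rod
- used_3: a used setting rod left standing on the board (may be absent); plain steel setting rod standing upright: square base 42 x 42 mm and 14 mm thick, above it a 28 mm round shaft with a black band low down; 82 mm tall over all, about 0.2 kg; origin at the middle of its underside, z up along the rod
- used_4: the used setting rod of the last job, left standing on the comparator's anvil; plain steel setting rod standing upright: square base 42 x 42 mm and 14 mm thick, above it a 28 mm round shaft with a black band low down; 76 mm tall over all, about 0.2 kg; origin at the middle of its underside, z up along the rod
- store: the rotary store: clear box 250 x 250 mm, 132 mm high, on the plywood board (its top is at z = 0.122); origin on the carousel axis at the underside, z up, -x its front. Its clear top stops all access but through the hatch. On the top: 6 mm high guide rails along y just outside the hatch (running 80 mm out over the +y side), a catch 18 mm high by the rail 102 mm towards +y, and the knob on the axis
- hatch (a point): middle of the open hatch in the store's top, at the top face: 132 mm above the board, 78 mm along the store's -x from the carousel axis. The hatch is 88 mm (x) by 124 mm (y); the bay at the front lies straight below
- carousel (a joint): turn of the carousel in the store about the vertical axis, rad, counter-clockwise from above positive, no end stops; 0 at the start. When let go, a sprung roller draws it to the nearest of six stations (multiples of pi/3: a bay exactly under the hatch). Turning takes up to about 0.4 N m
- carousel_knob (a point): grip point of the carousel's black fluted round knob, on the axis above the clear top: 40 to 45 mm across, from 146 to 174 mm above the board, this point at 164 mm. Turns with the carousel
- bay0 (a point): middle of the floor of the bay that is under the hatch when joint carousel is 0, 28 mm above the board, 78 mm from the axis; turns with the carousel. The other five bays are alike, every 60 degrees round the axis: sectors open at the top between partitions 40 mm high (37 mm from the bay's middle on either side), a hub of radius 28 mm, 50 mm high, and a 22 mm high rim at radius 111 mm
- gate (a joint): travel of the steel sliding gate along the store's -y, m: 0 = fully open (as it starts, on the store's +y side of the hatch); from 0.128 on the spring catch drops behind its rear edge and then keeps it from 0.126; end stop 0.1315. Friction about 6 N
- gate_handle (a point): middle of the upper edge of the gate's upright tab: 34 mm along the store's x, 12 mm thick along its y, standing 26 mm high, this point 30 mm above the store's top. Moves with the gate
- catch (a joint): lift of the spring catch's pawl, which is pivoted on the rail at the hatch's +y, +x side, rad: about 0.17 while it rides on the gate plate, 0 when it has dropped behind the shut gate
- anvil (a point): middle of the top of the comparator's square anvil (52 mm), 22 mm above the board. The comparator's frame: z up, its column stands 95 mm along +x of this point, on a dark base plate 100 mm wide
- gauge_column (a joint): swing of the comparator's column with its arm, rad: 0 = against the stop with the foot over the middle of the anvil; grows counter-clockwise from above as the arm is swung away, to 1.25; starts near 1. Foot and knob are 95 mm from the column's axis; friction about 0.12 N m
- head (a joint): how far the comparator's head has been slid down its column, m, 0 (foot tip 142 mm above the board) to 0.07; stays where it is left (friction about 8 N)
- foot (a joint): how far the sprung foot under the head is pushed up into it, m, 0 (free) to 0.012 (at its stop); spring 1.2 N plus 400 N/m; round-ended, 11 mm across
- head_knob (a point): grip point of the round black knob on top of the head, straight above the foot: 24 mm across, upper end 12 mm above and lower end 14 mm below this point; 76 mm above the foot's tip when the foot is free. The arm, 18 mm wide, runs to the column just below the knob's lower end; the collar on the column reaches no higher than 8 mm below this point
- hex_key: black hex key, 39 x 114 x 9 mm, lying flat, a bystander; origin at the middle of its underside

How it is judged:
By the outcome, as a careful person would: the job done as asked, in the order asked, and still so for the second after the job is handed in, with the robot touching nothing.
Of stored_1, stored_2 only 1 to 2 are there at a start; the rules pass over those that are not, and their reading is None.
Of used_1, used_2, used_3 only 2 to 3 are there at a start; the rules pass over those that are not, and their reading is None.
At some moment in a run one of used_1, used_2, used_3 may be knocked a few centimetres aside while the robot is not near it.
It also fails if it takes over 210 s, if anything falls off the work surface, if the arm or the gripper's body presses on something with over 40 N, if the wrist force passes 120 N, or if a joint passes its speed limit or range.

## Robot

A 7-joint arm with a two-finger parallel gripper is mounted at the origin on a cart in front of the work surface, level with it; the furniture and walls round the work are solid. World frame = base frame: x ahead of the robot, y to its left, z up, the work surface at z = 0. Lengths are in m, angles in rad, forces in N, time in s.
With the tool pointing down it reaches from about 0.4 to 0.875 m from the base axis. Payload 19.3 kg.
Tool frame: the origin (TCP) lies at the very end of the fingers, on their centre line; the grasp point (between the pads) lies 19 mm behind it; z points along the fingers, y is the line along which they close (so a half turn about z gives the same grasp; the last joint's range is limited). The gripper opens to 85 mm and grips with 20 to 120 N. Pads are 22 mm wide; open, the fingers measure 114 mm over their backs; the gripper's body (76 mm by 85 mm) begins 54 mm behind the grasp point. The pads swing forward as they close: fully open they stand 13 mm farther back than shut.
Start: joints at [-1.379, 0.521, -0.036, 1.599, 0.021, 1.021, -0.113], TCP at [0.162, 0.604, 0.231] pointing down, gripper open.
Joint ranges: [-2.91, 2.91], [-0.3, 2.13], [-1.5, 1.42], [0.17, 2.43], [-1.26, 4.41], [0.16, 1.93], [-2.52, 2.52]. Speed limits (rad/s): [1.89, 1.89, 2.39, 2.39, 3.01, 3.01, 3.01].

## Interface

Orientations are given as [roll, pitch, yaw] about the fixed x, y, z axes, in that order (R = Rz(yaw) Ry(pitch) Rx(roll)).
In Python, from workcell import monitor, optics, job_done gives the robot as it stands.
- The arm moves only by the shell command python3 -m handwheel 'ROWS' [FORCE]. ROWS is JSON, a list of rows, each an object of numbers: "dx", "dy", "dz": the shift along the tool's x, y, z in cm; "wx", "wy", "wz": the turn, a rotation vector about the tool's x, y, z in rad; "claw": the opening in per cent of the stroke, from 0 (shut) to 100 (fully open). A call has 1 to 8 rows; each row shifts and turns the commanded pose from where the row before left it, along the tool's axes as they then stand; what a row does not reach is not made up. A row lasts 1/8 s, in which the tool goes at most 62.5 mm and 10.7 degrees, less where a joint would pass 70% of its speed; a pose out of reach is approached as far as the arm can. A call with a gripper value outside its range is refused whole. The fingers move at their own pace and stop on an object; FORCE is the grip in N (left out, the last holds). Time passes only in rows, so rows that do not move let the fingers close. It gives the time, the measured TCP pose, the force, the opening and the grip force at its end, in the units of the state.
- monitor.observe(): the state, without advancing time (a new reading comes with each control period).
- optics.grab_frame(name): name is "side" or "top"; returns a dict with "frame" (400x640x3 uint8, blue, green, red), "fovy" (degrees; the focal length in pixels is half the picture's height over the tangent of half this angle, whatever the lens; pixels are square), "cx", "cy" (the principal point, pixels), "R" (3x3) and "t" (3): a world point X has camera coordinates R X + t. Camera axes: x right, y down, z forward; pixel columns grow to the right and rows downward; lengths in m; the calibration is good to about 2 mm. A picture is of the moment at which its call begins. There is no depth.
- job_done(): hands the job in; it is judged then, once.
Trained networks look in the newest picture that a camera, given by its name, has taken for a name from the list of things; names that differ only in an ending like _2 or _b are one class to them, and where a whole thing is asked for, a point or a joint stands for the part that bears it (a point fixed in the world has none). Each returns a list of dicts, best first, with "p" (0 to 1); they miss things now and then, are a little off and sometimes report something else, mostly with a low value. They report only what shows in the picture. A call takes as long as a camera call.
- optics.masks_of(name, camera): "region" (400x640 bool, what is visible of it) and "rect" ([left, top, width, height] in pixels, round what is visible of it).
The state is a dict: "clock": time; "qpos": joint angles; "qd": joint speeds; "joint_efforts": joint torques, N m; "position": TCP position; "tool_rot": TCP orientation; "force": force on the tool from outside, world axes, zero at the start; "moment": the same for the moment, N m; "grip_width": finger opening in m; "finger_force": force on a finger pad.
Only numpy, scipy, OpenCV 4.12 (cv2) and the standard library are available. Lean on these libraries where they do the work, as an engineer would, in place of code of your own. Each camera call takes 0.05 s, during which the arm holds its last target. There are 200 camera calls.

## Working session

There is one attempt and no reset: what is moved stays moved. The work goes in short steps, Python scripts to look and compute and a shell command to move; the robot and the scene stay as the last step left them, time stands still between calls to the robot, and variables do not carry over. Pictures are saved under pics/ and viewed, at most 14 in all, crops included, and the job is handed in when it is done.

```bash
ls; mkdir -p pics; cat > h.py <<'E'
import numpy as np, cv2, json
from workcell import monitor, optics, job_done
from scipy.spatial.transform import Rotation as Ro
def cam(n):
    g=optics.grab_frame(n); f=200/np.tan(np.radians(g["fovy"])/2)
    g["f"]=f; g["R"]=np.array(g["R"]); g["t"]=np.array(g["t"]); return g
def proj(g,X):
    c=g["R"]@np.array(X)+g["t"]; return np.array([g["cx"]+g["f"]*c[0]/c[2], g["cy"]+g["f"]*c[1]/c[2]])
def ray(g,u,v,z):
    d=g["R"].T@np.array([(u-g["cx"])/g["f"],(v-g["cy"])/g["f"],1]); o=-g["R"].T@g["t"]
    return o+d*(z-o[2])/d[2]
E
python3 - <<'E'
from h import *
s=monitor.observe(); print({k:(np.round(v,3).tolist() if not isinstance(v,dict) else v) for k,v in s.items()})
for n in ("top","side"):
    g=cam(n); cv2.imwrite(f"pics/{n}0.png",g["frame"]); print(n,g["fovy"],g["cx"],g["cy"],(-g["R"].T@g["t"]).round(3),g["R"].round(3).tolist())
    for o in ("tall_rod","used_1","store","hatch","carousel_knob","gate_handle","gate","catch","anvil","gauge_column","head_knob","hex_key"):
        try: print(o,[(round(m["p"],2),np.round(m["rect"]).tolist()) for m in optics.masks_of(o,n)])
        except Exception as e: print(o,e)
E
```

```text
pics
{'clock': 0.0, 'qpos': [-1.379, 0.522, -0.036, 1.6, 0.021, 1.021, -0.113], 'qd': [0.001, -0.0, -0.0, -0.001, -0.0, -0.001, -0.001], 'joint_efforts': [0.002, -92.711, 1.981, -36.994, 0.018, 0.008, 0.0], 'position': [0.162, 0.603, 0.231], 'tool_rot': [-3.141, 0.0, 2.88], 'force': [0.369, -0.493, -0.241], 'moment': [0.041, -0.015, 0.035], 'finger_force': 0.0, 'grip_width': 0.085}
top 57.432640288917426 317.0200978205635 201.74582992522951 [ 0.446 -0.073  1.133] [[0.017, -1.0, 0.003], [-0.994, -0.017, -0.104], [0.104, -0.001, -0.995]]
tall_rod [(0.56, [185.0, 105.0, 137.0, 104.0]), (0.3, [345.0, 129.0, 77.0, 83.0])]
used_1 [(0.77, [356.0, 180.0, 18.0, 15.0]), (0.64, [336.0, 230.0, 18.0, 20.0]), (0.64, [398.0, 219.0, 20.0, 15.0]), (0.21, [376.0, 132.0, 48.0, 46.0])]
store [(0.94, [185.0, 103.0, 136.0, 107.0]), (0.44, [229.0, 166.0, 15.0, 3.0])]
hatch [(0.92, [187.0, 107.0, 136.0, 101.0])]
carousel_knob [(0.69, [246.0, 143.0, 48.0, 57.0])]
gate_handle [(0.89, [188.0, 162.0, 60.0, 40.0]), (0.52, [332.0, 229.0, 22.0, 18.0])]
gate [(0.59, [190.0, 165.0, 55.0, 39.0]), (0.21, [358.0, 179.0
[... 574 characters left out ...]
0, 303.0, 28.0, 46.0]), (0.49, [402.0, 193.0, 35.0, 59.0]), (0.23, [295.0, 151.0, 50.0, 40.0])]
store [(0.56, [255.0, 136.0, 155.0, 120.0]), (0.56, [261.0, 136.0, 54.0, 34.0])]
hatch [(0.56, [258.0, 137.0, 153.0, 120.0])]
carousel_knob [(0.6, [258.0, 134.0, 153.0, 121.0]), (0.55, [298.0, 151.0, 52.0, 42.0])]
gate_handle [(0.84, [257.0, 138.0, 59.0, 30.0])]
gate [(0.96, [258.0, 136.0, 57.0, 34.0])]
catch [(0.45, [302.0, 146.0, 7.0, 10.0])]
anvil [(0.72, [341.0, 179.0, 98.0, 117.0])]
gauge_column [(0.83, [404.0, 179.0, 33.0, 81.0]), (0.55, [251.0, 324.0, 39.0, 50.0])]
head_knob [(0.71, [406.0, 197.0, 30.0, 55.0]), (0.66, [342.0, 302.0, 31.0, 47.0])]
hex_key [(0.84, [252.0, 325.0, 38.0, 49.0])]
```

```bash
python3 - <<'E'
import cv2
a=cv2.imread("pics/top0.png");b=cv2.imread("pics/side0.png")
cv2.imwrite("pics/top0c.png",cv2.resize(a[90:310,170:440],None,fx=2.7,fy=2.7,interpolation=cv2.INTER_CUBIC))
cv2.imwrite("pics/side0c.png",cv2.resize(b[120:390,235:455],None,fx=2.2,fy=2.2,interpolation=cv2.INTER_CUBIC))
E
```

```text
(no output)
```

View pics/top0c.png

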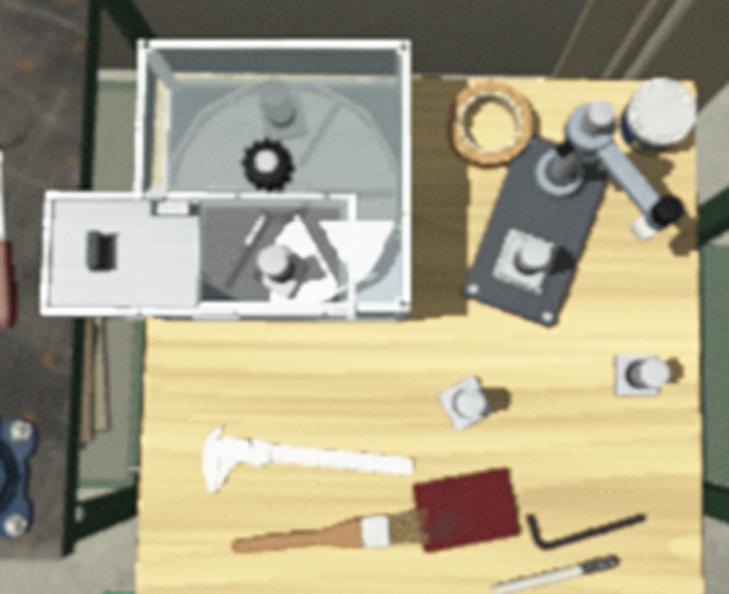

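View pics/side0c.png

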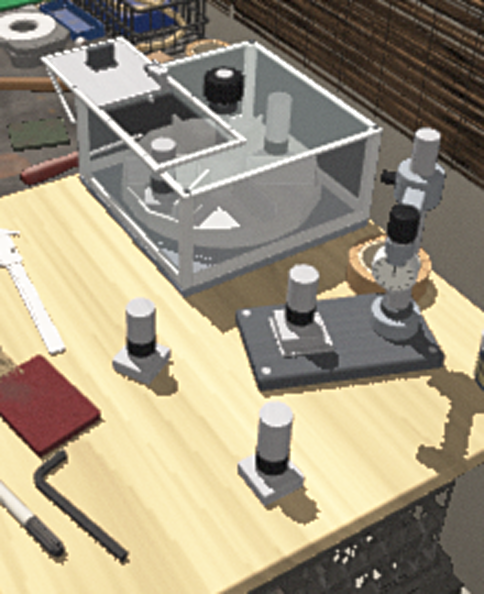

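```bash
cat >> h.py <<'E'
def T(p): return (170+p[0]/2.7-.3, 90+p[1]/2.7-.3)
def S(p): return (235+p[0]/2.2-.3, 120+p[1]/2.2-.3)
def tri(gt,gs,a,b):
    from scipy.optimize import least_squares
    r=least_squares(lambda X: np.r_[proj(gt,X)-a, proj(gs,X)-b],[.5,0,.2]); return r.x, np.abs(r.fun).max()
E
python3 - <<'E'
from h import *
gt,gs=cam("top"),cam("side")
for n,a,b in [("A",(468,401),(140,306)),("B",(656,371),(276,411)),("anv",(537,257),(303,273)),("hatchrod",(276,262),(163,146)),("tall",(280,108),(280,100)),("headknob",(667,209),(403,213)),("knob",(265,160),(225,74)),
 ("c_backleft",(144,45),None),("c_backright",(406,45),(252,45)),("c_frontright",(406,308),(378,130)),("gatetab",(103,235),(100,45)),("front",(345,312),(185,190))]:
    if b: X,e=tri(gt,gs,T(a),S(b)); print(n,X.round(4),"h=",round(X[2]-.122,4),round(e,2))
    else: print(n,ray(gt,*T(a),.254).round(4))
for n,a,z in [("bl",(144,45),.254),("br",(406,45),.254),("fr",(406,308),.254),("anv1",(513,233),.144),("anv2",(558,240),.144),("anv3",(543,294),.144),("anv4",(496,283),.144),("A1",(440,402),.136),("A2",(473,379),.136),("A3",(491,403),.136),("A4",(458,427),.136),("B1",(616,356),.136),("B2",(616,393),.136),("column",(598,112),.4),
 ("plate1",(532,136),.130),("plate2",(468,293),.13),("plate3",(551,324),.13),("rail_left_end_back",(48,196),.258),("rail_r_back",(352,198),.258),("rail_left_end_front",(45,310),.258),("hatch_fr",(352,307),.256)]:
    print(n,ray(gt,*T(a),z).round(4)[:2])
E
```

```text
A [ 0.4513 -0.1423  0.1959] h= 0.0739 0.26
B [ 0.4818 -0.3171  0.208 ] h= 0.086 0.07
anv [ 0.5873 -0.2042  0.2242] h= 0.1022 0.87
hatchrod [0.5763 0.0387 0.2307] h= 0.1087 0.47
tall [0.7212 0.0346 0.2486] h= 0.1266 2.46
headknob [ 0.6095 -0.2926  0.3425] h= 0.2205 0.53
knob [0.6558 0.0426 0.2966] h= 0.1746 0.55
c_backleft [0.7714 0.1638 0.254 ]
c_backright [ 0.6857 -0.0515  0.3766] h= 0.2546 23.3
c_frontright [ 0.6167 -0.1322  0.3148] h= 0.1928 40.41
gatetab [0.583  0.185  0.2875] h= 0.1655 2.61
front [ 0.5466 -0.0332  0.225 ] h= 0.103 6.45
bl [0.7714 0.1638]
br [ 0.7758 -0.0774]
fr [ 0.5323 -0.0814]
anv1 [ 0.6216 -0.1899]
anv2 [ 0.6152 -0.2356]
anv3 [ 0.5598 -0.2205]
anv4 [ 0.5701 -0.173 ]
A1 [ 0.4495 -0.1182]
A2 [ 0.4732 -0.1512]
A3 [ 0.4494 -0.1696]
A4 [ 0.4249 -0.1366]
B1 [ 0.4988 -0.2957]
B2 [ 0.4616 -0.2955]
column [ 0.6707 -0.2241]
plate1 [ 0.7268 -0.2108]
plate2 [ 0.5611 -0.1458]
plate3 [ 0.5307 -0.2308]
rail_left_end_back [0.6277 0.243 ]
rail_r_back [ 0.6308 -0.031 ]
rail_left_end_front [0.5245 0.2401]
hatch_fr [ 0.5322 -0.0331]
```

```bash
cat > go.py <<'E'
import sys; from h import *
# go.py x y z [yaw]: prints present state and tool-axis shift (cm) and turn to the target
s=monitor.observe(); p=np.array(s["position"]); R=Ro.from_euler("xyz",s["tool_rot"])
print("t",round(s["clock"],2),"p",p.round(4),"rpy",np.round(s["tool_rot"],3),"F",np.round(s["force"],1),"w",round(s["grip_width"],4),"ff",round(s["finger_force"],1),"q",np.round(s["qpos"],2))
a=[float(v) for v in sys.argv[1:]]
if len(a)>3:
    R2=Ro.from_euler("xyz",[np.pi,0,a[3]]); print("turn",(R.inv()*R2).as_rotvec().round(3)); R=R2
if a: print("shift cm after turn",(R.inv().apply(np.array(a[:3])-p)*100).round(2))
E
python3 -m handwheel '[{"dz":-6},{"dz":-6},{"dz":-6},{"wz":-0.14},{"wz":-0.14}]'; python3 go.py .655 .042 .42 3.158
```

```text
t 1.4 p [0.1618 0.6037 0.2313] rpy [ 3.142 -0.     2.88 ] F [-0.1 -0.3  0.2] w 0.0856 ff 0.0 q [-1.38  0.52 -0.04  1.6   0.02  1.02 -0.11]
turn [ 0.    -0.    -0.278]
shift cm after turn [-48.39 -56.97 -18.87]schema error: expected keys dx, dy, dz, wx, wy, wz, claw
```

```bash
python3 -m handwheel '[{"dx":0,"dy":0,"dz":-6,"wx":0,"wy":0,"wz":0,"claw":70},{"dx":0,"dy":0,"dz":-6,"wx":0,"wy":0,"wz":0,"claw":70},{"dx":0,"dy":0,"dz":-6,"wx":0,"wy":0,"wz":0,"claw":70},{"dx":0,"dy":0,"dz":0,"wx":0,"wy":0,"wz":-0.14,"claw":70},{"dx":0,"dy":0,"dz":0,"wx":0,"wy":0,"wz":-0.14,"claw":70}]' 60; python3 go.py .655 .042 .42 3.158
```

```text
clock: 2.02
position: [0.1617, 0.6038, 0.4119]
tool_rot: [3.141, 0.0, -3.119]
force: [0.1, -0.4, -1.3]
grip_width: 0.0599
finger_force: 0.0
t 2.02 p [0.1617 0.6038 0.4119] rpy [ 3.141  0.    -3.119] F [ 0.1 -0.4 -1.3] w 0.0599 ff 0.0 q [-1.35  0.4  -0.08  1.33  0.03  1.41  0.16]
turn [0.001 0.    0.006]
shift cm after turn [-48.4  -56.98  -0.81]
```

```bash
python3 -m handwheel '[{"dx":-4,"dy":-4.75,"dz":0,"wx":0,"wy":0,"wz":0,"claw":70},{"dx":-4,"dy":-4.75,"dz":0,"wx":0,"wy":0,"wz":0,"claw":70},{"dx":-4,"dy":-4.75,"dz":0,"wx":0,"wy":0,"wz":0,"claw":70},{"dx":-4,"dy":-4.75,"dz":0,"wx":0,"wy":0,"wz":0,"claw":70},{"dx":-4,"dy":-4.75,"dz":0,"wx":0,"wy":0,"wz":0,"claw":70},{"dx":-4,"dy":-4.75,"dz":0,"wx":0,"wy":0,"wz":0,"claw":70}]'; python3 go.py .655 .042 .42 3.158
```

```text
clock: 2.78
position: [0.408, 0.3213, 0.4116]
tool_rot: [3.141, 0.0, -3.123]
force: [1.0, 1.0, -0.3]
grip_width: 0.0595
finger_force: 0.0
t 2.77 p [0.408  0.3213 0.4116] rpy [ 3.141  0.    -3.123] F [ 1.   1.  -0.3] w 0.0595 ff 0.0 q [-0.86  0.2   0.09  1.61 -0.02  1.33  0.83]
turn [0.    0.    0.002]
shift cm after turn [-24.24 -28.34  -0.84]
```

```bash
python3 -m handwheel '[{"dx":-4,"dy":-4.75,"dz":0,"wx":0,"wy":0,"wz":0,"claw":70},{"dx":-4,"dy":-4.75,"dz":0,"wx":0,"wy":0,"wz":0,"claw":70},{"dx":-4,"dy":-4.75,"dz":0,"wx":0,"wy":0,"wz":0,"claw":70},{"dx":-4,"dy":-4.75,"dz":0,"wx":0,"wy":0,"wz":0,"claw":70},{"dx":-4,"dy":-4.75,"dz":0,"wx":0,"wy":0,"wz":0,"claw":70},{"dx":0,"dy":0,"dz":0,"wx":0,"wy":0,"wz":0,"claw":70}]'; python3 go.py .655 .042 .42 3.158
```

```text
clock: 3.52
position: [0.613, 0.0847, 0.4105]
tool_rot: [-3.139, -0.0, -3.13]
force: [-0.2, 0.2, -0.2]
grip_width: 0.06
finger_force: 0.0
t 3.52 p [0.613  0.0847 0.4105] rpy [-3.139 -0.    -3.13 ] F [-0.2  0.2 -0.2] w 0.06 ff 0.0 q [-0.41  0.4   0.26  1.36 -0.1   1.39  1.44]
turn [-0.002 -0.    -0.004]
shift cm after turn [-4.13 -4.34 -0.95]
```

```bash
python3 -m handwheel '[{"dx":-4.1,"dy":-4.3,"dz":0,"wx":0,"wy":0,"wz":0,"claw":70},{"dx":0,"dy":0,"dz":5,"wx":0,"wy":0,"wz":0.175,"claw":70},{"dx":0,"dy":0,"dz":0,"wx":0,"wy":0,"wz":0.175,"claw":70},{"dx":0,"dy":0,"dz":0,"wx":0,"wy":0,"wz":0.175,"claw":70},{"dx":0,"dy":0,"dz":0,"wx":0,"wy":0,"wz":0.175,"claw":70},{"dx":0,"dy":0,"dz":0,"wx":0,"wy":0,"wz":0.175,"claw":70},{"dx":0,"dy":0,"dz":0,"wx":0,"wy":0,"wz":0.175,"claw":70},{"dx":0,"dy":0,"dz":0,"wx":0,"wy":0,"wz":0,"claw":70}]'; python3 go.py .655 .042 .264 2.11
```

```text
clock: 4.53
position: [0.6528, 0.0478, 0.3612]
tool_rot: [-3.141, -0.0, 2.111]
force: [-0.6, 0.2, 0.5]
grip_width: 0.06
finger_force: 0.0
t 4.53 p [0.6528 0.0478 0.3612] rpy [-3.141 -0.     2.111] F [-0.6  0.2  0.5] w 0.06 ff 0.0 q [-0.47  0.52  0.5   1.36 -0.25  1.33  0.58]
turn [-0.    -0.     0.001]
shift cm after turn [-0.61 -0.11  9.72]
```

```bash
python3 -m handwheel '[{"dx":-0.6,"dy":-0.1,"dz":3.5,"wx":0,"wy":0,"wz":0,"claw":70},{"dx":0,"dy":0,"dz":3.5,"wx":0,"wy":0,"wz":0,"claw":70},{"dx":0,"dy":0,"dz":2.7,"wx":0,"wy":0,"wz":0,"claw":70},{"dx":0,"dy":0,"dz":0,"wx":0,"wy":0,"wz":0,"claw":30},{"dx":0,"dy":0,"dz":0,"wx":0,"wy":0,"wz":0,"claw":30},{"dx":0,"dy":0,"dz":0,"wx":0,"wy":0,"wz":0,"claw":30},{"dx":0,"dy":0,"dz":0,"wx":0,"wy":0,"wz":0,"claw":30}]' 60; python3 go.py .655 .042 .264 2.11
```

```text
clock: 5.4
position: [0.6559, 0.0428, 0.2639]
tool_rot: [3.14, -0.0, 2.114]
force: [16.6, 4.1, -26.9]
grip_width: 0.0384
finger_force: 65.9
t 5.4 p [0.6559 0.0428 0.2639] rpy [ 3.14  -0.     2.114] F [ 16.6   4.1 -26.9] w 0.0384 ff 65.9 q [-0.45  0.59  0.47  1.49 -0.28  1.13  0.62]
turn [ 0.001 -0.     0.004]
shift cm after turn [-0.02 -0.12 -0.01]
```

```bash
python3 -m handwheel '[{"dx":0,"dy":0.15,"dz":0.1,"wx":0,"wy":0,"wz":-0.175,"claw":30},{"dx":0,"dy":0,"dz":0,"wx":0,"wy":0,"wz":-0.175,"claw":30}]' 60; python3 go.py
```

```text
clock: 5.65
position: [0.656, 0.0428, 0.2638]
tool_rot: [-3.141, -0.001, 2.468]
force: [-0.6, 3.4, -10.5]
grip_width: 0.0388
finger_force: 67.6
t 5.65 p [0.656  0.0428 0.2638] rpy [-3.141e+00 -1.000e-03  2.468e+00] F [ -0.6   3.4 -10.5] w 0.0388 ff 67.6 q [-0.39  0.58  0.38  1.48 -0.23  1.13  0.93]
```

```bash
python3 -m handwheel '[{"dx":0,"dy":0,"dz":0,"wx":0,"wy":0,"wz":-0.175,"claw":30},{"dx":0,"dy":0,"dz":0,"wx":0,"wy":0,"wz":-0.175,"claw":30},{"dx":0,"dy":0,"dz":0,"wx":0,"wy":0,"wz":-0.175,"claw":30},{"dx":0,"dy":0,"dz":0,"wx":0,"wy":0,"wz":-0.175,"claw":30},{"dx":0,"dy":0,"dz":0,"wx":0,"wy":0,"wz":0,"claw":70},{"dx":0,"dy":0,"dz":0,"wx":0,"wy":0,"wz":0,"claw":70},{"dx":0,"dy":0,"dz":0,"wx":0,"wy":0,"wz":0,"claw":70},{"dx":0,"dy":0,"dz":-4,"wx":0,"wy":0,"wz":0,"claw":70}]' 60; python3 go.py
python3 -m handwheel '[{"dx":0,"dy":0,"dz":-4,"wx":0,"wy":0,"wz":0,"claw":70},{"dx":3,"dy":-5,"dz":-2,"wx":0,"wy":0,"wz":0,"claw":70},{"dx":3,"dy":-5,"dz":0,"wx":0,"wy":0,"wz":0,"claw":70},{"dx":0,"dy":-6,"dz":0,"wx":0,"wy":0,"wz":0,"claw":70},{"dx":0,"dy":-6,"dz":0,"wx":0,"wy":0,"wz":0,"claw":70},{"dx":0,"dy":0,"dz":0,"wx":0,"wy":0,"wz":0,"claw":70}]'
python3 - <<'E'
from h import *
s=monitor.observe()
gt=cam("top");cv2.imwrite("pics/top1c.png",cv2.resize(gt["frame"][90:390,170:440],None,fx=2,fy=2,interpolation=cv2.INTER_CUBIC))
for o in ["used_1","tall_rod"]: print(o,[(round(m["p"],2),np.round(m["rect"]).tolist()) for m in optics.masks_of(o,"top")])
gs=cam("side");cv2.imwrite("pics/side1.png",gs["frame"])
for o in ["used_1","tall_rod"]: print(o,[(round(m["p"],2),np.round(m["rect"]).tolist()) for m in optics.masks_of(o,"side")])
E
python3 go.py .5917 -.2048 .36 -.35
```

```text
clock: 6.65
position: [0.6554, 0.0423, 0.3017]
tool_rot: [-3.141, -0.004, -3.124]
force: [-0.1, 0.4, 1.5]
grip_width: 0.0597
finger_force: 0.0
t 6.65 p [0.6554 0.0423 0.3017] rpy [-3.141 -0.004 -3.124] F [-0.1  0.4  1.5] w 0.0597 ff 0.0 q [-0.29  0.53  0.22  1.43 -0.12  1.2   1.53]
clock: 7.4
position: [0.5995, -0.1842, 0.3636]
tool_rot: [-3.139, 0.0, -3.131]
force: [0.0, 1.1, -0.8]
grip_width: 0.0599
finger_force: 0.0
used_1 [(0.23, [247.0, 142.0, 48.0, 60.0])]
tall_rod [(0.43, [244.0, 140.0, 50.0, 58.0]), (0.42, [186.0, 103.0, 135.0, 108.0])]
used_1 [(0.79, [360.0, 238.0, 20.0, 45.0]), (0.67, [287.0, 257.0, 26.0, 35.0]), (0.64, [341.0, 303.0, 33.0, 47.0]), (0.61, [259.0, 136.0, 53.0, 35.0]), (0.34, [257.0, 136.0, 152.0, 121.0])]
tall_rod []
t 7.7 p [ 0.6008 -0.1776  0.3634] rpy [ 3.141  0.    -3.122] F [-0.3 -0.5  0.2] w 0.0598 ff 0.0 q [ 0.01  0.44  0.28  1.43 -0.12  1.3   1.89]
turn [-0.     0.    -2.772]
shift cm after turn [0.08 2.86 0.34]
```

View pics/top1c.png

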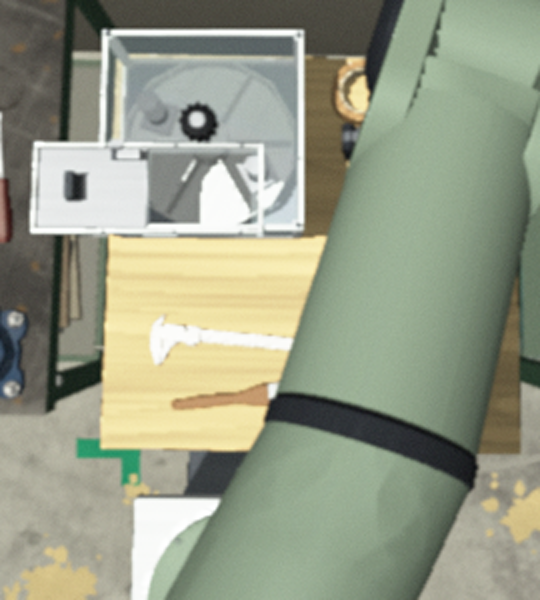

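```bash
python3 -m handwheel '[{"dx":0,"dy":0,"dz":0,"wx":0,"wy":0,"wz":0.185,"claw":65},{"dx":0,"dy":0,"dz":0,"wx":0,"wy":0,"wz":0.185,"claw":65},{"dx":0,"dy":0,"dz":0,"wx":0,"wy":0,"wz":0,"claw":65}]'; python3 go.py .589 -.2045 .26 2.79
```

```text
clock: 8.07
position: [0.6007, -0.178, 0.3633]
tool_rot: [-3.141, 0.0, 2.792]
force: [-0.5, -0.4, 0.0]
grip_width: 0.0553
finger_force: 0.0
t 8.07 p [ 0.6007 -0.178   0.3633] rpy [-3.141  0.     2.792] F [-0.5 -0.4  0. ] w 0.0553 ff 0.0 q [-0.05  0.44  0.37  1.43 -0.16  1.3   1.55]
turn [-0.     0.     0.002]
shift cm after turn [ 0.19 -2.9  10.33]
```

```bash
python3 -m handwheel '[{"dx":0.2,"dy":-2.9,"dz":2.5,"wx":0,"wy":0,"wz":0,"claw":65},{"dx":0,"dy":0,"dz":4,"wx":0,"wy":0,"wz":0,"claw":65},{"dx":0,"dy":0,"dz":3.8,"wx":0,"wy":0,"wz":0,"claw":65},{"dx":0,"dy":0,"dz":0,"wx":0,"wy":0,"wz":0,"claw":65}]'; python3 go.py .589 -.2045 .192 2.79
python3 - <<'E'
from h import *
gs=cam("side");cv2.imwrite("pics/side2c.png",cv2.resize(gs["frame"][120:320,300:470],None,fx=3,fy=3,interpolation=cv2.INTER_CUBIC))
print(gs["f"],proj(gs,[.589,-.2045,.22]))
E
```

```text
clock: 8.57
position: [0.5877, -0.2046, 0.2584]
tool_rot: [-3.141, -0.004, 2.794]
force: [0.0, -0.6, 1.1]
grip_width: 0.0555
finger_force: 0.0
t 8.57 p [ 0.5877 -0.2046  0.2584] rpy [-3.141 -0.004  2.794] F [ 0.  -0.6  1.1] w 0.0555 ff 0.0 q [ 0.01  0.52  0.34  1.59 -0.19  1.08  1.63]
turn [-0.    -0.004  0.004]
shift cm after turn [-0.12  0.05  6.64]
433.89225342551345 [372.22827801 245.34212642]
```

View pics/side2c.png

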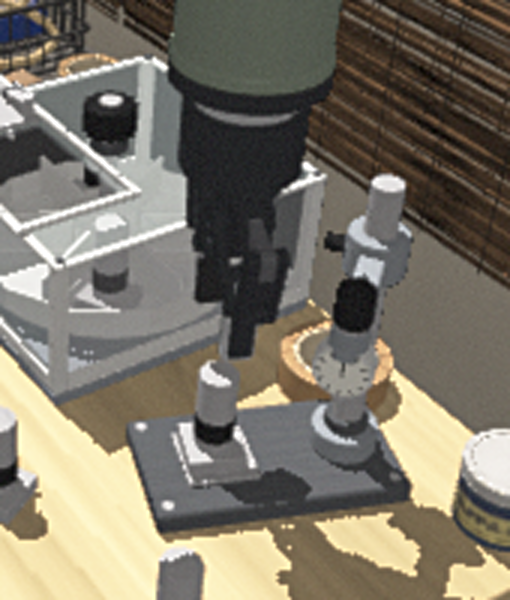

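```bash
python3 -m handwheel '[{"dx":-0.1,"dy":0,"dz":3.3,"wx":0,"wy":0,"wz":0,"claw":65},{"dx":0,"dy":0,"dz":3.3,"wx":0,"wy":0,"wz":0,"claw":65},{"dx":0,"dy":0,"dz":0,"wx":0,"wy":0,"wz":0,"claw":20},{"dx":0,"dy":0,"dz":0,"wx":0,"wy":0,"wz":0,"claw":20},{"dx":0,"dy":0,"dz":0,"wx":0,"wy":0,"wz":0,"claw":20},{"dx":0,"dy":0,"dz":0,"wx":0,"wy":0,"wz":0,"claw":20},{"dx":0,"dy":0,"dz":0,"wx":0,"wy":0,"wz":0,"claw":20}]' 40; python3 go.py
```

```text
clock: 9.5
position: [0.5904, -0.206, 0.1959]
tool_rot: [3.141, 0.002, 2.79]
force: [-0.7, 0.9, 9.4]
grip_width: 0.027
finger_force: 39.7
t 9.5 p [ 0.5904 -0.206   0.1959] rpy [3.141e+00 2.000e-03 2.790e+00] F [-0.7  0.9  9.4] w 0.027 ff 39.7 q [ 0.03  0.58  0.32  1.65 -0.22  0.94  1.65]
```

```bash
python3 -m handwheel '[{"dx":0,"dy":0,"dz":-3,"wx":0,"wy":0,"wz":0,"claw":20},{"dx":0,"dy":0,"dz":-4,"wx":0,"wy":0,"wz":0,"claw":20},{"dx":0,"dy":0,"dz":-4,"wx":0,"wy":0,"wz":0,"claw":20},{"dx":0,"dy":0,"dz":-3.5,"wx":0,"wy":0,"wz":0,"claw":20},{"dx":0,"dy":0,"dz":0,"wx":0,"wy":0,"wz":-0.184,"claw":20},{"dx":0,"dy":0,"dz":0,"wx":0,"wy":0,"wz":-0.184,"claw":20}]'; python3 go.py .578 .0415 .33 3.158
```

```text
clock: 10.25
position: [0.5896, -0.2058, 0.3403]
tool_rot: [-3.141, 0.001, -3.119]
force: [0.4, -0.6, -2.5]
grip_width: 0.027
finger_force: 39.9
t 10.25 p [ 0.5896 -0.2058  0.3403] rpy [-3.141e+00  1.000e-03 -3.119e+00] F [ 0.4 -0.6 -2.5] w 0.027 ff 39.9 q [ 0.05  0.44  0.28  1.47 -0.13  1.24  1.94]
turn [-0.     0.001  0.006]
shift cm after turn [ 0.75 24.74  1.03]
```

```bash
python3 -m handwheel '[{"dx":0.15,"dy":5,"dz":0,"wx":0,"wy":0,"wz":0,"claw":20},{"dx":0.15,"dy":5,"dz":0,"wx":0,"wy":0,"wz":0,"claw":20},{"dx":0.15,"dy":5,"dz":0,"wx":0,"wy":0,"wz":0,"claw":20},{"dx":0.15,"dy":5,"dz":0,"wx":0,"wy":0,"wz":0,"claw":20},{"dx":0.15,"dy":4.7,"dz":0,"wx":0,"wy":0,"wz":0,"claw":20},{"dx":0,"dy":0,"dz":0,"wx":0,"wy":0,"wz":0,"claw":20},{"dx":0,"dy":0,"dz":0,"wx":0,"wy":0,"wz":0,"claw":20}]'; python3 go.py .578 .0415 .205 3.158
```

```text
clock: 11.12
position: [0.5781, 0.0404, 0.3398]
tool_rot: [-3.141, 0.001, -3.126]
force: [0.3, -1.4, -2.4]
grip_width: 0.027
finger_force: 40.4
t 11.12 p [0.5781 0.0404 0.3398] rpy [-3.141e+00  1.000e-03 -3.126e+00] F [ 0.3 -1.4 -2.4] w 0.027 ff 40.4 q [-0.33  0.36  0.22  1.59 -0.08  1.2   1.49]
turn [-0.     0.001 -0.   ]
shift cm after turn [1.000e-02 1.100e-01 1.348e+01]
```

```bash
python3 -m handwheel '[{"dx":0,"dy":0.1,"dz":4,"wx":0,"wy":0,"wz":0,"claw":20},{"dx":0,"dy":0,"dz":4,"wx":0,"wy":0,"wz":0,"claw":20},{"dx":0,"dy":0,"dz":3.5,"wx":0,"wy":0,"wz":0,"claw":20},{"dx":0,"dy":0,"dz":1.5,"wx":0,"wy":0,"wz":0,"claw":20},{"dx":0,"dy":0,"dz":0.6,"wx":0,"wy":0,"wz":0,"claw":20},{"dx":0,"dy":0,"dz":0,"wx":0,"wy":0,"wz":0,"claw":20}]'; python3 go.py .578 .0415 .202
```

```text
clock: 11.88
position: [0.5785, 0.0417, 0.204]
tool_rot: [3.142, 0.001, -3.126]
force: [-0.6, -0.4, -1.5]
grip_width: 0.0268
finger_force: 40.3
t 11.88 p [0.5785 0.0417 0.204 ] rpy [ 3.142e+00  1.000e-03 -3.126e+00] F [-0.6 -0.4 -1.5] w 0.0268 ff 40.3 q [-0.31  0.49  0.19  1.76 -0.11  0.9   1.51]
shift cm after turn [ 0.05 -0.02  0.2 ]
```

```bash
python3 -m handwheel '[{"dx":0,"dy":0,"dz":0.2,"wx":0,"wy":0,"wz":0,"claw":20},{"dx":0,"dy":0,"dz":0.1,"wx":0,"wy":0,"wz":0,"claw":20},{"dx":0,"dy":0,"dz":0,"wx":0,"wy":0,"wz":0,"claw":20}]'; python3 -m handwheel '[{"dx":0,"dy":0,"dz":0,"wx":0,"wy":0,"wz":0,"claw":60},{"dx":0,"dy":0,"dz":0,"wx":0,"wy":0,"wz":0,"claw":60},{"dx":0,"dy":0,"dz":0,"wx":0,"wy":0,"wz":0,"claw":60},{"dx":0,"dy":0,"dz":0,"wx":0,"wy":0,"wz":0,"claw":60},{"dx":0,"dy":0,"dz":-3,"wx":0,"wy":0,"wz":0,"claw":60},{"dx":0,"dy":0,"dz":-4,"wx":0,"wy":0,"wz":0,"claw":60},{"dx":0,"dy":0,"dz":-5,"wx":0,"wy":0,"wz":0,"claw":60},{"dx":0,"dy":0,"dz":-3,"wx":0,"wy":0,"wz":0,"claw":70}]'; python3 go.py .656 .0428 .37 2.11
python3 - <<'E'
from h import *
gs=cam("side");cv2.imwrite("pics/side3c.png",cv2.resize(gs["frame"][120:320,240:440],None,fx=2.5,fy=2.5,interpolation=cv2.INTER_CUBIC))
print([(round(m["p"],2),np.round(m["rect"]).tolist()) for m in optics.masks_of("used_1","side")])
E
```

```text
clock: 12.25
position: [0.5789, 0.0422, 0.2018]
tool_rot: [3.141, 0.003, -3.125]
force: [-1.7, 0.1, 11.2]
grip_width: 0.0265
finger_force: 40.8
clock: 13.25
position: [0.5784, 0.042, 0.3527]
tool_rot: [3.141, 0.002, -3.126]
force: [0.1, 0.3, -1.7]
grip_width: 0.0597
finger_force: 0.0
t 13.25 p [0.5784 0.042  0.3527] rpy [ 3.141e+00  2.000e-03 -3.126e+00] F [ 0.1  0.3 -1.7] w 0.0597 ff 0.0 q [-0.33  0.35  0.22  1.57 -0.08  1.23  1.49]
turn [1.000e-03 2.000e-03 1.048e+00]
shift cm after turn [-3.92  6.71 -1.73]
[(0.78, [285.0, 256.0, 28.0, 37.0]), (0.59, [256.0, 138.0, 151.0, 113.0]), (0.56, [344.0, 302.0, 27.0, 46.0]), (0.52, [305.0, 186.0, 9.0, 10.0])]
```

View pics/side3c.png

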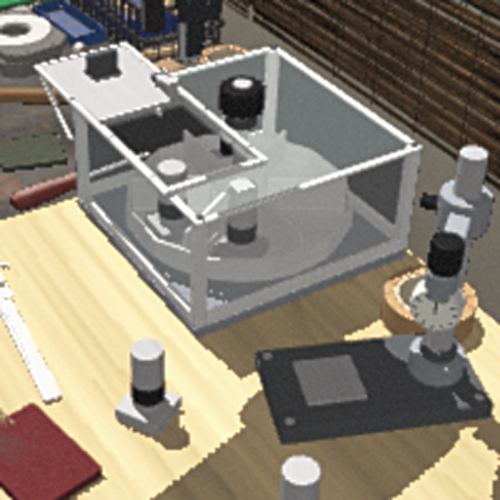

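```bash
python3 -m handwheel '[{"dx":-4,"dy":0.05,"dz":0,"wx":0,"wy":0,"wz":0,"claw":70},{"dx":-3.7,"dy":0,"dz":0,"wx":0,"wy":0,"wz":0.175,"claw":70},{"dx":0,"dy":0,"dz":0,"wx":0,"wy":0,"wz":0.175,"claw":70},{"dx":0,"dy":0,"dz":0,"wx":0,"wy":0,"wz":0.175,"claw":70},{"dx":0,"dy":0,"dz":0,"wx":0,"wy":0,"wz":0.175,"claw":70},{"dx":0,"dy":0,"dz":0,"wx":0,"wy":0,"wz":0.175,"claw":70},{"dx":0,"dy":0,"dz":0,"wx":0,"wy":0,"wz":0.175,"claw":70},{"dx":0,"dy":0,"dz":0,"wx":0,"wy":0,"wz":0,"claw":70}]'; python3 go.py .656 .0428 .264 2.11
```

```text
clock: 14.35
position: [0.6549, 0.0439, 0.3494]
tool_rot: [-3.14, -0.0, 2.109]
force: [-0.3, 0.0, -0.9]
grip_width: 0.0597
finger_force: 0.0
t 14.35 p [0.6549 0.0439 0.3494] rpy [-3.14  -0.     2.109] F [-0.3  0.  -0.9] w 0.0597 ff 0.0 q [-0.44  0.52  0.46  1.37 -0.23  1.31  0.57]
turn [-0.001 -0.    -0.001]
shift cm after turn [-0.16  0.04  8.54]
```

```bash
python3 -m handwheel '[{"dx":-0.15,"dy":0.05,"dz":3,"wx":0,"wy":0,"wz":0,"claw":70},{"dx":0,"dy":0,"dz":3,"wx":0,"wy":0,"wz":0,"claw":70},{"dx":0,"dy":0,"dz":2.4,"wx":0,"wy":0,"wz":0,"claw":70},{"dx":0,"dy":0,"dz":0,"wx":0,"wy":0,"wz":0,"claw":30},{"dx":0,"dy":0,"dz":0,"wx":0,"wy":0,"wz":0,"claw":30},{"dx":0,"dy":0,"dz":0,"wx":0,"wy":0,"wz":0,"claw":30},{"dx":0,"dy":0,"dz":0,"wx":0,"wy":0,"wz":0,"claw":30}]' 60; python3 -m handwheel '[{"dx":0,"dy":0,"dz":0,"wx":0,"wy":0,"wz":-0.175,"claw":30},{"dx":0,"dy":0,"dz":0,"wx":0,"wy":0,"wz":-0.175,"claw":30},{"dx":0,"dy":0,"dz":0,"wx":0,"wy":0,"wz":-0.175,"claw":30},{"dx":0,"dy":0,"dz":0,"wx":0,"wy":0,"wz":-0.175,"claw":30},{"dx":0,"dy":0,"dz":0,"wx":0,"wy":0,"wz":-0.175,"claw":30},{"dx":0,"dy":0,"dz":0,"wx":0,"wy":0,"wz":-0.175,"claw":30},{"dx":0,"dy":0,"dz":0,"wx":0,"wy":0,"wz":0,"claw":30}]'; python3 -m handwheel '[{"dx":0,"dy":0,"dz":0,"wx":0,"wy":0,"wz":0,"claw":70},{"dx":0,"dy":0,"dz":0,"wx":0,"wy":0,"wz":0,"claw":70},{"dx":0,"dy":0,"dz":0,"wx":0,"wy":0,"wz":0,"claw":70},{"dx":0,"dy":0,"dz":-4,"wx":0,"wy":0,"wz":0,"claw":70},{"dx":0,"dy":0,"dz":-5,"wx":0,"wy":0,"wz":0,"claw":70},{"dx":0,"dy":0,"dz":0,"wx":0,"wy":0,"wz":0,"claw":65}]'; python3 go.py .4513 -.1423 .36 3.158
python3 - <<'E'
from h import *
gs=cam("side");cv2.imwrite("pics/side4.png",gs["frame"])
print([(round(m["p"],2),np.round(m["rect"]).tolist()) for m in optics.masks_of("used_1","side")])
print(proj(gs,[.4513,-.1423,.196]),proj(gs,[.4818,-.3171,.204]))
E
```

```text
clock: 15.22
position: [0.656, 0.043, 0.2657]
tool_rot: [-3.14, -0.0, 2.11]
force: [6.3, 1.4, -20.9]
grip_width: 0.0388
finger_force: 64.7
clock: 16.1
position: [0.6558, 0.0425, 0.2657]
tool_rot: [-3.141, -0.001, -3.125]
force: [2.9, 1.0, -22.5]
grip_width: 0.0383
finger_force: 64.8
clock: 16.85
position: [0.6575, 0.0426, 0.3607]
tool_rot: [3.141, 0.007, -3.126]
force: [0.2, 0.1, -0.8]
grip_width: 0.0556
finger_force: 0.0
t 16.85 p [0.6575 0.0426 0.3607] rpy [ 3.141  0.007 -3.126] F [ 0.2  0.1 -0.8] w 0.0556 ff 0.0 q [-0.27  0.49  0.19  1.34 -0.09  1.32  1.5 ]
turn [ 0.001  0.007 -0.001]
shift cm after turn [ 20.92 -18.15   0.07]
[(0.95, [287.0, 258.0, 26.0, 34.0]), (0.56, [342.0, 304.0, 30.0, 43.0])]
[298.09915132 258.77189512] [359.96146306 308.06275825]
```

```bash
python3 -m handwheel '[{"dx":4.15,"dy":-3.65,"dz":0,"wx":0,"wy":0,"wz":0,"claw":65},{"dx":4.15,"dy":-3.65,"dz":0,"wx":0,"wy":0,"wz":0,"claw":65},{"dx":4.15,"dy":-3.65,"dz":0,"wx":0,"wy":0,"wz":0,"claw":65},{"dx":4.15,"dy":-3.65,"dz":0,"wx":0,"wy":0,"wz":0,"claw":65},{"dx":4.15,"dy":-3.65,"dz":0,"wx":0,"wy":0,"wz":0,"claw":65},{"dx":0,"dy":0,"dz":2,"wx":0,"wy":0,"wz":0.162,"claw":65},{"dx":0,"dy":0,"dz":2,"wx":0,"wy":0,"wz":0.162,"claw":65},{"dx":0,"dy":0,"dz":2,"wx":0,"wy":0,"wz":0.162,"claw":65}]'; python3 -m handwheel '[{"dx":0,"dy":0,"dz":2,"wx":0,"wy":0,"wz":0.162,"claw":65},{"dx":0,"dy":0,"dz":2,"wx":0,"wy":0,"wz":0.162,"claw":65},{"dx":0,"dy":0,"dz":0,"wx":0,"wy":0,"wz":0.162,"claw":65},{"dx":0,"dy":0,"dz":0,"wx":0,"wy":0,"wz":0,"claw":65}]'; python3 go.py .450 -.143 .168 2.19
python3 - <<'E'
from h import *
gs=cam("side")
print([(round(m["p"],2),np.round(m["rect"]).tolist()) for m in optics.masks_of("used_1","side")])
E
```

```text
clock: 17.95
position: [0.4511, -0.143, 0.295]
tool_rot: [-3.141, -0.001, 2.666]
force: [-0.3, 1.2, -0.8]
grip_width: 0.0555
finger_force: 0.0
clock: 18.45
position: [0.4513, -0.1429, 0.2556]
tool_rot: [-3.14, -0.001, 2.187]
force: [1.1, 0.2, 0.4]
grip_width: 0.0552
finger_force: 0.0
t 18.45 p [ 0.4513 -0.1429  0.2556] rpy [-3.140e+00 -1.000e-03  2.187e+00] F [1.1 0.2 0.4] w 0.0552 ff 0.0 q [-0.14  0.27  0.4   1.97 -0.13  0.93  0.93]
turn [-0.001 -0.001 -0.003]
shift cm after turn [ 0.06 -0.11  8.76]
[(0.74, [288.0, 259.0, 25.0, 34.0]), (0.71, [344.0, 301.0, 28.0, 47.0])]
```

```bash
python3 -m handwheel '[{"dx":0.1,"dy":-0.1,"dz":3,"wx":0,"wy":0,"wz":0,"claw":65},{"dx":0,"dy":0,"dz":3,"wx":0,"wy":0,"wz":0,"claw":65},{"dx":0,"dy":0,"dz":2.7,"wx":0,"wy":0,"wz":0,"claw":65},{"dx":0,"dy":0,"dz":0,"wx":0,"wy":0,"wz":0,"claw":20},{"dx":0,"dy":0,"dz":0,"wx":0,"wy":0,"wz":0,"claw":20},{"dx":0,"dy":0,"dz":0,"wx":0,"wy":0,"wz":0,"claw":20},{"dx":0,"dy":0,"dz":0,"wx":0,"wy":0,"wz":0,"claw":20},{"dx":0,"dy":0,"dz":0,"wx":0,"wy":0,"wz":0,"claw":20}]' 40; python3 go.py; python3 -m handwheel '[{"dx":0,"dy":0,"dz":-4,"wx":0,"wy":0,"wz":0,"claw":20},{"dx":0,"dy":0,"dz":-4,"wx":0,"wy":0,"wz":-0.162,"claw":20},{"dx":0,"dy":0,"dz":-4,"wx":0,"wy":0,"wz":-0.162,"claw":20},{"dx":0,"dy":0,"dz":-4,"wx":0,"wy":0,"wz":-0.162,"claw":20},{"dx":0,"dy":0,"dz":-1,"wx":0,"wy":0,"wz":-0.162,"claw":20},{"dx":0,"dy":0,"dz":0,"wx":0,"wy":0,"wz":-0.162,"claw":20},{"dx":0,"dy":0,"dz":0,"wx":0,"wy":0,"wz":-0.162,"claw":20},{"dx":0,"dy":0,"dz":0,"wx":0,"wy":0,"wz":0,"claw":20}]';python3 go.py .578 .0418 .34 3.158
```

```text
clock: 19.55
position: [0.4506, -0.1428, 0.1698]
tool_rot: [3.141, 0.001, 2.186]
force: [-1.0, 1.0, 5.5]
grip_width: 0.0266
finger_force: 40.2
t 19.55 p [ 0.4506 -0.1428  0.1698] rpy [3.141e+00 1.000e-03 2.186e+00] F [-1.   1.   5.5] w 0.0266 ff 40.2 q [-0.1   0.39  0.36  2.07 -0.2   0.72  1.  ]
clock: 20.55
position: [0.4501, -0.1429, 0.3393]
tool_rot: [3.142, -0.0, -3.126]
force: [-0.1, -0.7, -2.9]
grip_width: 0.0268
finger_force: 40.3
t 20.55 p [ 0.4501 -0.1429  0.3393] rpy [ 3.142 -0.    -3.126] F [-0.1 -0.7 -2.9] w 0.0268 ff 40.3 q [-0.05  0.16  0.27  1.85 -0.05  1.14  1.82]
turn [ 0.    -0.    -0.001]
shift cm after turn [-13.09  18.26  -0.07]
```

```bash
python3 -m handwheel '[{"dx":-3.27,"dy":4.57,"dz":0,"wx":0,"wy":0,"wz":0,"claw":20},{"dx":-3.27,"dy":4.57,"dz":0,"wx":0,"wy":0,"wz":0,"claw":20},{"dx":-3.27,"dy":4.57,"dz":0,"wx":0,"wy":0,"wz":0,"claw":20},{"dx":-3.27,"dy":4.57,"dz":0,"wx":0,"wy":0,"wz":0,"claw":20},{"dx":0,"dy":0,"dz":0,"wx":0,"wy":0,"wz":0,"claw":20},{"dx":0,"dy":0,"dz":0,"wx":0,"wy":0,"wz":0,"claw":20}]'; python3 go.py .578 .0418 .198 3.158
python3 - <<'E'
from h import *
gs=cam("side");cv2.imwrite("pics/side5c.png",cv2.resize(gs["frame"][110:270,240:440],None,fx=3,fy=3,interpolation=cv2.INTER_CUBIC))
E
```

```text
clock: 21.3
position: [0.5779, 0.0417, 0.339]
tool_rot: [-3.141, -0.001, -3.128]
force: [0.1, 0.2, -2.3]
grip_width: 0.0268
finger_force: 40.4
t 21.3 p [0.5779 0.0417 0.339 ] rpy [-3.141e+00 -1.000e-03 -3.128e+00] F [ 0.1  0.2 -2.3] w 0.0268 ff 40.4 q [-0.29  0.36  0.16  1.59 -0.06  1.2   1.46]
turn [-0.001 -0.001 -0.003]
shift cm after turn [-1.00e-02  1.00e-02  1.41e+01]
```

View pics/side5c.png

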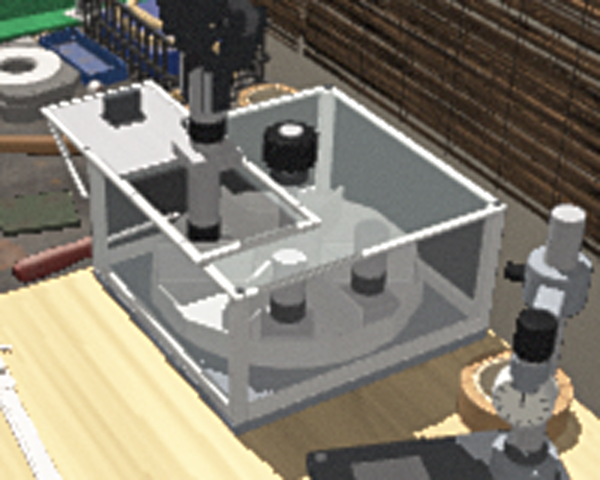

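```bash
python3 - <<'E'
from h import *
gs=cam("side")
for n,X in dict(frontfloor=(.578,.042,.15),tallbase=(.617,.110,.15),talltop=(.617,.110,.244),heldbase=(.578,.042,.291),heldtop=(.578,.042,.365),r1=(.617,-.025,.15),r2=(.695,-.025,.15)).items(): print(n,((proj(gs,X)-[240,110])*3).round())
E
```

```text
frontfloor [205. 307.]
tallbase [206. 255.]
talltop [206. 163.]
heldbase [205. 160.]
heldtop [204.  74.]
r1 [287. 335.]
r2 [366. 308.]
```

```bash
python3 -m handwheel '[{"dx":0,"dy":0,"dz":4,"wx":0,"wy":0,"wz":0,"claw":20},{"dx":0,"dy":0,"dz":4,"wx":0,"wy":0,"wz":0,"claw":20},{"dx":0,"dy":0,"dz":3.5,"wx":0,"wy":0,"wz":0,"claw":20},{"dx":0,"dy":0,"dz":1.5,"wx":0,"wy":0,"wz":0,"claw":20},{"dx":0,"dy":0,"dz":0.8,"wx":0,"wy":0,"wz":0,"claw":20},{"dx":0,"dy":0,"dz":0.4,"wx":0,"wy":0,"wz":0,"claw":20},{"dx":0,"dy":0,"dz":0.1,"wx":0,"wy":0,"wz":0,"claw":20},{"dx":0,"dy":0,"dz":0,"wx":0,"wy":0,"wz":0,"claw":20}]'; python3 go.py .578 .0418 .198
```

```text
clock: 22.4
position: [0.5788, 0.0421, 0.1978]
tool_rot: [3.141, 0.002, -3.126]
force: [-2.2, -0.8, 5.8]
grip_width: 0.0271
finger_force: 41.1
t 22.4 p [0.5788 0.0421 0.1978] rpy [ 3.141e+00  2.000e-03 -3.126e+00] F [-2.2 -0.8  5.8] w 0.0271 ff 41.1 q [-0.27  0.49  0.14  1.76 -0.08  0.89  1.49]
shift cm after turn [ 0.08 -0.03 -0.02]
```

```bash
python3 -m handwheel '[{"dx":0,"dy":0,"dz":0,"wx":0,"wy":0,"wz":0,"claw":60},{"dx":0,"dy":0,"dz":0,"wx":0,"wy":0,"wz":0,"claw":60},{"dx":0,"dy":0,"dz":0,"wx":0,"wy":0,"wz":0,"claw":60},{"dx":0,"dy":0,"dz":0,"wx":0,"wy":0,"wz":0,"claw":60},{"dx":0,"dy":0,"dz":-3,"wx":0,"wy":0,"wz":0,"claw":60},{"dx":0,"dy":0,"dz":-4,"wx":0,"wy":0,"wz":0,"claw":60},{"dx":0,"dy":0,"dz":-5,"wx":0,"wy":0,"wz":0,"claw":60},{"dx":0,"dy":0,"dz":-3,"wx":0,"wy":0,"wz":0,"claw":70}]'; python3 -m handwheel '[{"dx":-4,"dy":0.05,"dz":0,"wx":0,"wy":0,"wz":0,"claw":70},{"dx":-3.7,"dy":0,"dz":0,"wx":0,"wy":0,"wz":0.175,"claw":70},{"dx":0,"dy":0,"dz":0,"wx":0,"wy":0,"wz":0.175,"claw":70},{"dx":0,"dy":0,"dz":0,"wx":0,"wy":0,"wz":0.175,"claw":70},{"dx":0,"dy":0,"dz":0,"wx":0,"wy":0,"wz":0.175,"claw":70},{"dx":0,"dy":0,"dz":0,"wx":0,"wy":0,"wz":0.175,"claw":70},{"dx":0,"dy":0,"dz":0,"wx":0,"wy":0,"wz":0.175,"claw":70},{"dx":0,"dy":0,"dz":0,"wx":0,"wy":0,"wz":0.175,"claw":70}]'; python3 -m handwheel '[{"dx":0,"dy":0,"dz":0,"wx":0,"wy":0,"wz":0.175,"claw":70},{"dx":0,"dy":0,"dz":0,"wx":0,"wy":0,"wz":0.175,"claw":70},{"dx":0,"dy":0,"dz":0,"wx":0,"wy":0,"wz":0.175,"claw":70},{"dx":0,"dy":0,"dz":0,"wx":0,"wy":0,"wz":0.175,"claw":70},{"dx":0,"dy":0,"dz":0,"wx":0,"wy":0,"wz":0.175,"claw":70},{"dx":0,"dy":0,"dz":0,"wx":0,"wy":0,"wz":0,"claw":70}]'; python3 go.py .656 .0428 .265 1.063
python3 - <<'E'
from h import *
gs=cam("side");cv2.imwrite("pics/side6.png",gs["frame"])
print([(round(m["p"],2),np.round(m["rect"]).tolist()) for m in optics.masks_of("used_1","side")])
E
```

```text
clock: 23.4
position: [0.5784, 0.042, 0.3487]
tool_rot: [3.141, 0.002, -3.126]
force: [1.0, 0.2, -0.8]
grip_width: 0.0598
finger_force: 0.0
clock: 24.4
position: [0.6551, 0.0438, 0.3462]
tool_rot: [-3.141, -0.0, 1.927]
force: [0.0, -0.8, -0.3]
grip_width: 0.0599
finger_force: 0.0
clock: 25.15
position: [0.6551, 0.044, 0.3461]
tool_rot: [-3.142, 0.001, 1.059]
force: [0.7, 0.6, -0.7]
grip_width: 0.0597
finger_force: 0.0
t 25.15 p [0.6551 0.044  0.3461] rpy [-3.142e+00  1.000e-03  1.059e+00] F [ 0.7  0.6 -0.7] w 0.0597 ff 0.0 q [-0.55  0.56  0.66  1.38 -0.34  1.31 -0.39]
turn [-0.     0.001 -0.004]
shift cm after turn [-0.06  0.14  8.11]
[(0.75, [341.0, 304.0, 32.0, 42.0])]
```

```bash
python3 -m handwheel '[{"dx":-0.05,"dy":0.15,"dz":3,"wx":0,"wy":0,"wz":0,"claw":70},{"dx":0,"dy":0,"dz":3,"wx":0,"wy":0,"wz":0,"claw":70},{"dx":0,"dy":0,"dz":2.1,"wx":0,"wy":0,"wz":0,"claw":70},{"dx":0,"dy":0,"dz":0,"wx":0,"wy":0,"wz":0,"claw":30},{"dx":0,"dy":0,"dz":0,"wx":0,"wy":0,"wz":0,"claw":30},{"dx":0,"dy":0,"dz":0,"wx":0,"wy":0,"wz":0,"claw":30},{"dx":0,"dy":0,"dz":0,"wx":0,"wy":0,"wz":0,"claw":30}]' 60; python3 -m handwheel '[{"dx":0,"dy":0,"dz":0,"wx":0,"wy":0,"wz":-0.175,"claw":30},{"dx":0,"dy":0,"dz":0,"wx":0,"wy":0,"wz":-0.175,"claw":30},{"dx":0,"dy":0,"dz":0,"wx":0,"wy":0,"wz":-0.175,"claw":30},{"dx":0,"dy":0,"dz":0,"wx":0,"wy":0,"wz":-0.175,"claw":30},{"dx":0,"dy":0,"dz":0,"wx":0,"wy":0,"wz":-0.175,"claw":30},{"dx":0,"dy":0,"dz":0,"wx":0,"wy":0,"wz":-0.175,"claw":30}]'; python3 -m handwheel '[{"dx":0,"dy":0,"dz":0,"wx":0,"wy":0,"wz":-0.175,"claw":30},{"dx":0,"dy":0,"dz":0,"wx":0,"wy":0,"wz":-0.175,"claw":30},{"dx":0,"dy":0,"dz":0,"wx":0,"wy":0,"wz":-0.175,"claw":30},{"dx":0,"dy":0,"dz":0,"wx":0,"wy":0,"wz":-0.175,"claw":30},{"dx":0,"dy":0,"dz":0,"wx":0,"wy":0,"wz":-0.175,"claw":30},{"dx":0,"dy":0,"dz":0,"wx":0,"wy":0,"wz":-0.175,"claw":30},{"dx":0,"dy":0,"dz":0,"wx":0,"wy":0,"wz":0,"claw":30}]';  python3 -m handwheel '[{"dx":0,"dy":0,"dz":0,"wx":0,"wy":0,"wz":0,"claw":70},{"dx":0,"dy":0,"dz":0,"wx":0,"wy":0,"wz":0,"claw":70},{"dx":0,"dy":0,"dz":0,"wx":0,"wy":0,"wz":0,"claw":70},{"dx":0,"dy":0,"dz":-4,"wx":0,"wy":0,"wz":0,"claw":70},{"dx":0,"dy":0,"dz":-5,"wx":0,"wy":0,"wz":0,"claw":70},{"dx":0,"dy":0,"dz":0,"wx":0,"wy":0,"wz":0,"claw":65}]'; python3 go.py .480 -.3165 .36 3.158
python3 - <<'E'
from h import *
gs=cam("side");cv2.imwrite("pics/side7.png",gs["frame"])
print([(round(m["p"],2),np.round(m["rect"]).tolist()) for m in optics.masks_of("used_1","side")])
cv2.imwrite("pics/side7c.png",cv2.resize(gs["frame"][110:360,240:460],None,fx=2.3,fy=2.3,interpolation=cv2.INTER_CUBIC))
E
```

```text
clock: 26.12
position: [0.6562, 0.0423, 0.2652]
tool_rot: [-3.142, 0.001, 1.059]
force: [6.0, -2.0, -18.0]
grip_width: 0.0382
finger_force: 64.4
clock: 26.88
position: [0.6565, 0.0423, 0.2653]
tool_rot: [-3.142, 0.001, 2.115]
force: [10.4, -1.1, -20.7]
grip_width: 0.0385
finger_force: 64.1
clock: 27.75
position: [0.6566, 0.0425, 0.2652]
tool_rot: [-3.142, 0.001, -3.121]
force: [7.2, 2.7, -18.3]
grip_width: 0.0385
finger_force: 64.3
clock: 28.5
position: [0.6574, 0.0426, 0.3596]
tool_rot: [3.141, 0.006, -3.126]
force: [-0.2, -0.2, -1.5]
grip_width: 0.0554
finger_force: 0.0
t 28.5 p [0.6574 0.0426 0.3596] rpy [ 3.141  0.006 -3.126] F [-0.2 -0.2 -1.5] w 0.0554 ff 0.0 q [-0.22  0.48  0.11  1.34 -0.05  1.32  1.47]
turn [ 0.001  0.006 -0.   ]
shift cm after turn [ 18.33 -35.61  -0.04]
[(0.69, [342.0, 305.0, 28.0, 44.0]), (0.31, [340.0, 179.0, 101.0, 120.0])]
```

View pics/side7c.png

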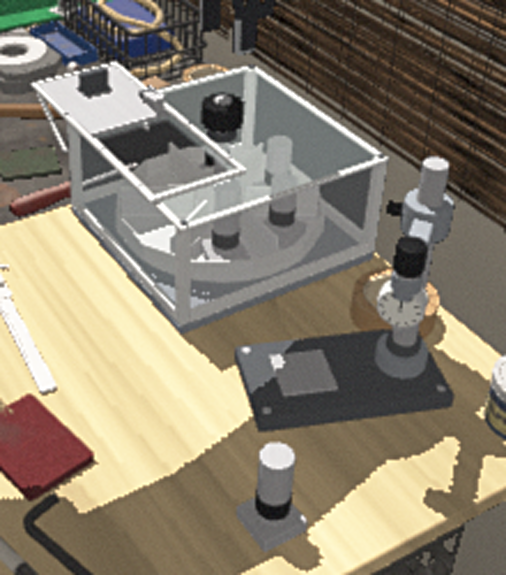

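```bash
python3 -m handwheel '[{"dx":2.62,"dy":-5.09,"dz":0,"wx":0,"wy":0,"wz":0,"claw":65},{"dx":2.62,"dy":-5.09,"dz":0,"wx":0,"wy":0,"wz":0,"claw":65},{"dx":2.62,"dy":-5.09,"dz":0,"wx":0,"wy":0,"wz":0,"claw":65},{"dx":2.62,"dy":-5.09,"dz":0,"wx":0,"wy":0,"wz":0,"claw":65},{"dx":2.62,"dy":-5.09,"dz":0,"wx":0,"wy":0,"wz":0,"claw":65},{"dx":2.62,"dy":-5.09,"dz":0,"wx":0,"wy":0,"wz":0,"claw":65},{"dx":2.62,"dy":-5.09,"dz":0,"wx":0,"wy":0,"wz":0,"claw":65}]'; python3 -m handwheel '[{"dx":0,"dy":0,"dz":0,"wx":0,"wy":0,"wz":0.175,"claw":65},{"dx":0,"dy":0,"dz":0,"wx":0,"wy":0,"wz":0.175,"claw":65},{"dx":0,"dy":0,"dz":0,"wx":0,"wy":0,"wz":0.175,"claw":65},{"dx":0,"dy":0,"dz":1,"wx":0,"wy":0,"wz":0.175,"claw":65},{"dx":0,"dy":0,"dz":1,"wx":0,"wy":0,"wz":0.175,"claw":65},{"dx":0,"dy":0,"dz":1,"wx":0,"wy":0,"wz":0.175,"claw":65},{"dx":0,"dy":0,"dz":2,"wx":0,"wy":0,"wz":0.175,"claw":65},{"dx":0,"dy":0,"dz":2,"wx":0,"wy":0,"wz":0.175,"claw":65}]'; python3 -m handwheel '[{"dx":0,"dy":0,"dz":1,"wx":0,"wy":0,"wz":0.175,"claw":65},{"dx":0,"dy":0,"dz":0,"wx":0,"wy":0,"wz":0,"claw":65}]'; python3 go.py .4805 -.317 .176 1.587
python3 - <<'E'
from h import *
gs=cam("side")
print([(round(m["p"],2),np.round(m["rect"]).tolist()) for m in optics.masks_of("used_1","side")])
E
```

```text
clock: 29.48
position: [0.4772, -0.3178, 0.3544]
tool_rot: [3.141, -0.001, -3.125]
force: [0.5, -0.4, 0.9]
grip_width: 0.0556
finger_force: 0.0
clock: 30.48
position: [0.4781, -0.3163, 0.2838]
tool_rot: [-3.14, -0.001, 1.752]
force: [1.2, -0.8, -0.1]
grip_width: 0.0557
finger_force: 0.0
clock: 30.72
position: [0.478, -0.316, 0.274]
tool_rot: [-3.139, -0.001, 1.584]
force: [-0.3, -1.0, 0.4]
grip_width: 0.0555
finger_force: 0.0
t 30.73 p [ 0.478 -0.316  0.274] rpy [-3.139e+00 -1.000e-03  1.584e+00] F [-0.3 -1.   0.4] w 0.0555 ff 0.0 q [ 0.1   0.44  0.54  1.71 -0.25  1.06  0.73]
turn [-0.003 -0.001 -0.003]
shift cm after turn [-0.1   0.25  9.8 ]
[(0.64, [341.0, 302.0, 30.0, 48.0])]
```

```bash
python3 -m handwheel '[{"dx":-0.1,"dy":0.25,"dz":3.5,"wx":0,"wy":0,"wz":0,"claw":65},{"dx":0,"dy":0,"dz":3.5,"wx":0,"wy":0,"wz":0,"claw":65},{"dx":0,"dy":0,"dz":2.8,"wx":0,"wy":0,"wz":0,"claw":65},{"dx":0,"dy":0,"dz":0,"wx":0,"wy":0,"wz":0,"claw":20},{"dx":0,"dy":0,"dz":0,"wx":0,"wy":0,"wz":0,"claw":20},{"dx":0,"dy":0,"dz":0,"wx":0,"wy":0,"wz":0,"claw":20},{"dx":0,"dy":0,"dz":0,"wx":0,"wy":0,"wz":0,"claw":20},{"dx":0,"dy":0,"dz":0,"wx":0,"wy":0,"wz":0,"claw":20}]' 40; python3 go.py; python3 -m handwheel '[{"dx":0,"dy":0,"dz":-4,"wx":0,"wy":0,"wz":0,"claw":20},{"dx":0,"dy":0,"dz":-4,"wx":0,"wy":0,"wz":0,"claw":20},{"dx":0,"dy":0,"dz":-4,"wx":0,"wy":0,"wz":0,"claw":20},{"dx":0,"dy":0,"dz":-4,"wx":0,"wy":0,"wz":0,"claw":20},{"dx":0,"dy":0,"dz":-1.5,"wx":0,"wy":0,"wz":0,"claw":20},{"dx":0,"dy":0,"dz":0,"wx":0,"wy":0,"wz":0,"claw":20}]';python3 go.py .578 .0418 .345
```

```text
clock: 31.82
position: [0.4815, -0.3178, 0.1781]
tool_rot: [3.14, 0.001, 1.583]
force: [0.1, -0.1, 7.5]
grip_width: 0.0267
finger_force: 40.9
t 31.82 p [ 0.4815 -0.3178  0.1781] rpy [3.140e+00 1.000e-03 1.583e+00] F [ 0.1 -0.1  7.5] w 0.0267 ff 40.9 q [ 0.15  0.56  0.48  1.8  -0.33  0.86  0.79]
clock: 32.58
position: [0.4812, -0.3175, 0.3524]
tool_rot: [3.141, 0.0, 1.583]
force: [0.0, 0.6, -2.0]
grip_width: 0.0267
finger_force: 40.5
t 32.58 p [ 0.4812 -0.3175  0.3524] rpy [3.141 0.    1.583] F [ 0.   0.6 -2. ] w 0.0267 ff 40.5 q [ 0.08  0.38  0.57  1.59 -0.21  1.23  0.7 ]
shift cm after turn [35.81 10.12  0.74]
```

```bash
python3 -m handwheel '[{"dx":5.12,"dy":1.45,"dz":0,"wx":0,"wy":0,"wz":0,"claw":20},{"dx":5.12,"dy":1.45,"dz":0,"wx":0,"wy":0,"wz":0,"claw":20},{"dx":5.12,"dy":1.45,"dz":0,"wx":0,"wy":0,"wz":0,"claw":20},{"dx":5.12,"dy":1.45,"dz":0,"wx":0,"wy":0,"wz":0,"claw":20},{"dx":5.12,"dy":1.45,"dz":0,"wx":0,"wy":0,"wz":0,"claw":20},{"dx":5.12,"dy":1.45,"dz":0,"wx":0,"wy":0,"wz":0,"claw":20},{"dx":5.1,"dy":1.4,"dz":0,"wx":0,"wy":0,"wz":0,"claw":20}]'; python3 -m handwheel '[{"dx":0,"dy":0,"dz":0,"wx":0,"wy":0,"wz":-0.175,"claw":20},{"dx":0,"dy":0,"dz":0,"wx":0,"wy":0,"wz":-0.175,"claw":20},{"dx":0,"dy":0,"dz":0,"wx":0,"wy":0,"wz":-0.175,"claw":20},{"dx":0,"dy":0,"dz":0,"wx":0,"wy":0,"wz":-0.175,"claw":20},{"dx":0,"dy":0,"dz":0,"wx":0,"wy":0,"wz":-0.175,"claw":20},{"dx":0,"dy":0,"dz":0,"wx":0,"wy":0,"wz":-0.175,"claw":20},{"dx":0,"dy":0,"dz":0,"wx":0,"wy":0,"wz":-0.175,"claw":20},{"dx":0,"dy":0,"dz":0,"wx":0,"wy":0,"wz":-0.175,"claw":20}]'; python3 -m handwheel '[{"dx":0,"dy":0,"dz":0,"wx":0,"wy":0,"wz":-0.175,"claw":20},{"dx":0,"dy":0,"dz":0,"wx":0,"wy":0,"wz":0,"claw":20}]'; python3 go.py .578 .0418 .206 3.158
```

```text
clock: 33.45
position: [0.5775, 0.0437, 0.3505]
tool_rot: [-3.139, 0.0, 1.583]
force: [0.5, -0.1, -1.4]
grip_width: 0.0267
finger_force: 40.3
clock: 34.45
position: [0.5772, 0.0419, 0.3503]
tool_rot: [-3.141, -0.003, 2.989]
force: [-0.4, -0.3, -2.9]
grip_width: 0.0269
finger_force: 40.5
clock: 34.7
position: [0.5773, 0.0417, 0.3507]
tool_rot: [-3.142, -0.002, -3.126]
force: [0.8, -0.1, -2.1]
grip_width: 0.0269
finger_force: 40.5
t 34.7 p [0.5773 0.0417 0.3507] rpy [-3.142e+00 -2.000e-03 -3.126e+00] F [ 0.8 -0.1 -2.1] w 0.0269 ff 40.5 q [-0.28  0.35  0.14  1.57 -0.05  1.23  1.46]
turn [-0.    -0.002 -0.001]
shift cm after turn [-7.000e-02  1.000e-02  1.447e+01]
```

```bash
python3 -m handwheel '[{"dx":-0.05,"dy":0,"dz":4,"wx":0,"wy":0,"wz":0,"claw":20},{"dx":0,"dy":0,"dz":4,"wx":0,"wy":0,"wz":0,"claw":20},{"dx":0,"dy":0,"dz":4,"wx":0,"wy":0,"wz":0,"claw":20},{"dx":0,"dy":0,"dz":1.5,"wx":0,"wy":0,"wz":0,"claw":20},{"dx":0,"dy":0,"dz":0.7,"wx":0,"wy":0,"wz":0,"claw":20},{"dx":0,"dy":0,"dz":0.4,"wx":0,"wy":0,"wz":0,"claw":20},{"dx":0,"dy":0,"dz":0.1,"wx":0,"wy":0,"wz":0,"claw":20},{"dx":0,"dy":0,"dz":0,"wx":0,"wy":0,"wz":0,"claw":20}]'; python3 go.py .578 .0418 .206
```

```text
clock: 35.7
position: [0.5787, 0.0419, 0.2061]
tool_rot: [3.141, 0.001, -3.126]
force: [-0.8, 0.6, 1.7]
grip_width: 0.0266
finger_force: 40.6
t 35.7 p [0.5787 0.0419 0.2061] rpy [ 3.141e+00  1.000e-03 -3.126e+00] F [-0.8  0.6  1.7] w 0.0266 ff 40.6 q [-0.26  0.48  0.12  1.75 -0.07  0.91  1.48]
shift cm after turn [ 0.07 -0.01  0.01]
```

```bash
python3 -m handwheel '[{"dx":0,"dy":0,"dz":0,"wx":0,"wy":0,"wz":0,"claw":60},{"dx":0,"dy":0,"dz":0,"wx":0,"wy":0,"wz":0,"claw":60},{"dx":0,"dy":0,"dz":0,"wx":0,"wy":0,"wz":0,"claw":60},{"dx":0,"dy":0,"dz":0,"wx":0,"wy":0,"wz":0,"claw":60},{"dx":0,"dy":0,"dz":-3,"wx":0,"wy":0,"wz":0,"claw":60},{"dx":0,"dy":0,"dz":-4,"wx":0,"wy":0,"wz":0,"claw":60},{"dx":0,"dy":0,"dz":-4,"wx":0,"wy":0,"wz":0,"claw":60},{"dx":0,"dy":0,"dz":-3,"wx":0,"wy":0,"wz":0,"claw":70}]'; python3 -m handwheel '[{"dx":-4,"dy":0.05,"dz":0,"wx":0,"wy":0,"wz":0,"claw":70},{"dx":-3.7,"dy":0,"dz":0,"wx":0,"wy":0,"wz":0,"claw":70},{"dx":0,"dy":0,"dz":0,"wx":0,"wy":0,"wz":0,"claw":70},{"dx":0,"dy":0,"dz":0,"wx":0,"wy":0,"wz":0,"claw":70}]'; python3 go.py .6565 .0427 .265 3.158
```

```text
clock: 36.7
position: [0.5784, 0.0418, 0.3471]
tool_rot: [3.141, 0.001, -3.126]
force: [-0.0, -0.9, -0.5]
grip_width: 0.0605
finger_force: 0.0
clock: 37.2
position: [0.6548, 0.0435, 0.345]
tool_rot: [-3.141, -0.001, -3.126]
force: [0.2, -0.9, 0.8]
grip_width: 0.0596
finger_force: 0.0
t 37.2 p [0.6548 0.0435 0.345 ] rpy [-3.141e+00 -1.000e-03 -3.126e+00] F [ 0.2 -0.9  0.8] w 0.0596 ff 0.0 q [-0.25  0.49  0.15  1.36 -0.07  1.29  1.49]
turn [-0.    -0.001 -0.   ]
shift cm after turn [-0.17 -0.08  8.  ]
```

```bash
python3 -m handwheel '[{"dx":-0.15,"dy":-0.1,"dz":3,"wx":0,"wy":0,"wz":0,"claw":70},{"dx":0,"dy":0,"dz":3,"wx":0,"wy":0,"wz":0,"claw":70},{"dx":0,"dy":0,"dz":2,"wx":0,"wy":0,"wz":0,"claw":70},{"dx":0,"dy":0,"dz":0,"wx":0,"wy":0,"wz":0,"claw":30},{"dx":0,"dy":0,"dz":0,"wx":0,"wy":0,"wz":0,"claw":30},{"dx":0,"dy":0,"dz":0,"wx":0,"wy":0,"wz":0,"claw":30},{"dx":0,"dy":0,"dz":0,"wx":0,"wy":0,"wz":0,"claw":30}]' 60; python3 -m handwheel '[{"dx":0,"dy":0,"dz":0,"wx":0,"wy":0,"wz":0.175,"claw":30},{"dx":0,"dy":0,"dz":0,"wx":0,"wy":0,"wz":0.175,"claw":30},{"dx":0,"dy":0,"dz":0,"wx":0,"wy":0,"wz":0.175,"claw":30},{"dx":0,"dy":0,"dz":0,"wx":0,"wy":0,"wz":0.175,"claw":30},{"dx":0,"dy":0,"dz":0,"wx":0,"wy":0,"wz":0.175,"claw":30},{"dx":0,"dy":0,"dz":0,"wx":0,"wy":0,"wz":0.175,"claw":30},{"dx":0,"dy":0,"dz":0,"wx":0,"wy":0,"wz":0,"claw":30}]'; python3 -m handwheel '[{"dx":0,"dy":0,"dz":0,"wx":0,"wy":0,"wz":0,"claw":70},{"dx":0,"dy":0,"dz":0,"wx":0,"wy":0,"wz":0,"claw":70},{"dx":0,"dy":0,"dz":0,"wx":0,"wy":0,"wz":0,"claw":70},{"dx":0,"dy":0,"dz":-4,"wx":0,"wy":0,"wz":0,"claw":70},{"dx":0,"dy":0,"dz":-4,"wx":0,"wy":0,"wz":-0.175,"claw":65},{"dx":0,"dy":0,"dz":0,"wx":0,"wy":0,"wz":-0.175,"claw":65},{"dx":0,"dy":0,"dz":0,"wx":0,"wy":0,"wz":-0.175,"claw":65},{"dx":0,"dy":0,"dz":0,"wx":0,"wy":0,"wz":-0.175,"claw":65}]';python3 -m handwheel '[{"dx":0,"dy":0,"dz":0,"wx":0,"wy":0,"wz":-0.175,"claw":65},{"dx":0,"dy":0,"dz":0,"wx":0,"wy":0,"wz":-0.175,"claw":65},{"dx":4,"dy":-0.1,"dz":0,"wx":0,"wy":0,"wz":0,"claw":65},{"dx":3.8,"dy":0,"dz":0,"wx":0,"wy":0,"wz":0,"claw":65},{"dx":0,"dy":0,"dz":0,"wx":0,"wy":0,"wz":0,"claw":65}]'; python3 go.py .578 .0418 .216 3.158
python3 - <<'E'
from h import *
gs=cam("side");cv2.imwrite("pics/side8c.png",cv2.resize(gs["frame"][110:270,240:440],None,fx=3,fy=3,interpolation=cv2.INTER_CUBIC))
print(proj(gs,[.578,.042,.244])-[240,110])
E
```

```text
clock: 38.08
position: [0.656, 0.0426, 0.2656]
tool_rot: [-3.142, -0.001, -3.125]
force: [-7.2, -0.8, -7.1]
grip_width: 0.0386
finger_force: 63.0
clock: 38.95
position: [0.6562, 0.043, 0.2656]
tool_rot: [-3.141, -0.001, 2.105]
force: [-5.4, -0.3, -7.1]
grip_width: 0.0383
finger_force: 63.5
clock: 39.95
position: [0.6569, 0.0425, 0.3457]
tool_rot: [3.141, 0.001, 2.813]
force: [0.0, -0.4, 0.3]
grip_width: 0.0556
finger_force: 0.0
clock: 40.58
position: [0.5774, 0.0401, 0.3464]
tool_rot: [3.141, 0.001, -3.126]
force: [0.0, -0.1, 0.1]
grip_width: 0.0556
finger_force: 0.0
t 40.58 p [0.5774 0.0401 0.3464] rpy [ 3.141e+00  1.000e-03 -3.126e+00] F [ 0.  -0.1  0.1] w 0.0556 ff 0.0 q [-0.29  0.35  0.17  1.58 -0.06  1.22  1.47]
turn [ 0.001  0.001 -0.   ]
shift cm after turn [-0.07  0.17 13.04]
[68.25068185 70.56810201]
```

View pics/side8c.png

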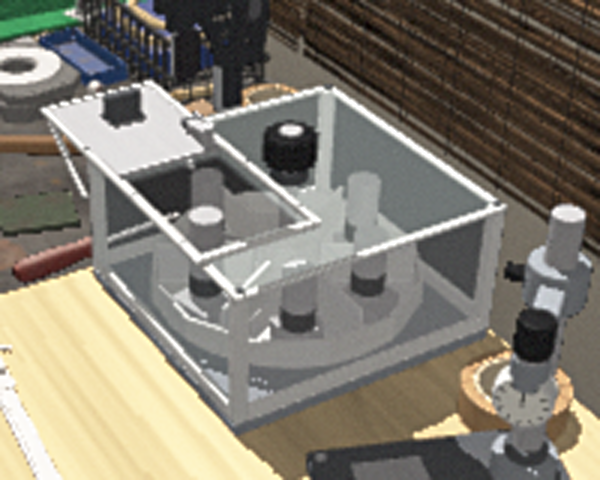

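```bash
python3 -m handwheel '[{"dx":-0.05,"dy":0.15,"dz":4,"wx":0,"wy":0,"wz":0,"claw":65},{"dx":0,"dy":0,"dz":4,"wx":0,"wy":0,"wz":0,"claw":65},{"dx":0,"dy":0,"dz":3,"wx":0,"wy":0,"wz":0,"claw":65},{"dx":0,"dy":0,"dz":2.4,"wx":0,"wy":0,"wz":0,"claw":65},{"dx":0,"dy":0,"dz":0,"wx":0,"wy":0,"wz":0,"claw":20},{"dx":0,"dy":0,"dz":0,"wx":0,"wy":0,"wz":0,"claw":20},{"dx":0,"dy":0,"dz":0,"wx":0,"wy":0,"wz":0,"claw":20},{"dx":0,"dy":0,"dz":0,"wx":0,"wy":0,"wz":0,"claw":20}]' 40; python3 -m handwheel '[{"dx":0,"dy":0,"dz":0,"wx":0,"wy":0,"wz":0,"claw":20}]'; python3 go.py; python3 -m handwheel '[{"dx":0,"dy":0,"dz":-3,"wx":0,"wy":0,"wz":0,"claw":20},{"dx":0,"dy":0,"dz":-4,"wx":0,"wy":0,"wz":0,"claw":20},{"dx":0,"dy":0,"dz":-4,"wx":0,"wy":0,"wz":0,"claw":20},{"dx":0,"dy":0,"dz":-3,"wx":0,"wy":0,"wz":0,"claw":20},{"dx":0,"dy":0,"dz":0,"wx":0,"wy":0,"wz":0,"claw":20}]'; python3 go.py .5917 -.2048 .345
python3 - <<'E'
from h import *
gs=cam("side")
im=cv2.imread("pics/side7.png")
c=[(272,357),(327,350),(337,388),(283,398)]
P=[ray(gs,240+a/2.3-.3,110+b/2.3-.3,.144)[:2] for a,b in c]; print(np.round(P,4).tolist(),np.mean(P,0))
cv2.imwrite("pics/anv.png",cv2.resize(im[245:310,330:450],None,fx=6,fy=6,interpolation=cv2.INTER_CUBIC))
E
```

```text
clock: 41.62
position: [0.5795, 0.0419, 0.2119]
tool_rot: [3.141, 0.001, -3.125]
force: [0.5, 0.3, -1.4]
grip_width: 0.027
finger_force: 40.6
clock: 41.75
position: [0.5794, 0.0419, 0.2116]
tool_rot: [3.142, 0.0, -3.125]
force: [0.3, -0.6, -1.4]
grip_width: 0.027
finger_force: 40.6
t 41.75 p [0.5794 0.0419 0.2116] rpy [ 3.142  0.    -3.125] F [ 0.3 -0.6 -1.4] w 0.027 ff 40.6 q [-0.28  0.48  0.15  1.75 -0.08  0.92  1.49]
clock: 42.38
position: [0.58, 0.0419, 0.3534]
tool_rot: [3.141, 0.004, -3.125]
force: [0.2, -0.1, -3.1]
grip_width: 0.0269
finger_force: 40.8
t 42.38 p [0.58   0.0419 0.3534] rpy [ 3.141  0.004 -3.125] F [ 0.2 -0.1 -3.1] w 0.0269 ff 40.8 q [-0.3   0.35  0.17  1.56 -0.06  1.23  1.47]
shift cm after turn [ -0.77 -24.68   0.83]
[[0.5815, -0.1729], [0.6327, -0.1909], [0.6098, -0.2361], [0.5596, -0.2221]] [ 0.59586883 -0.20550696]
```

View pics/anv.png

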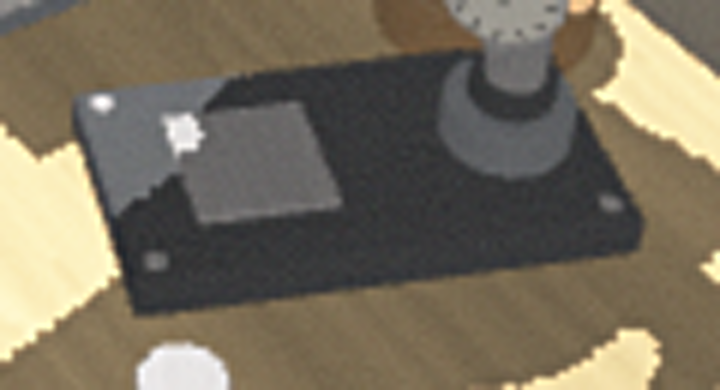

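```bash
python3 - <<'E'
from h import *
gs=cam("side");gt=cam("top")
for z,c in [(.144,[(165,118),(302,101),(342,207),(200,225)]),(.130,[(102,103),(155,260),(612,203)])]:
    P=np.array([ray(gs,330+a/6-.4,245+b/6-.4,z)[:2] for a,b in c]); print(P.round(4).tolist(),P.mean(0)); d=np.diff(P,axis=0); print(np.linalg.norm(d,axis=1),np.arctan2(d[:,1],d[:,0]))
# top: plate screws
im=cv2.imread("pics/top0.png")
for a in [(473,289),(547,317)]: print(ray(gt,*T(a),.130)[:2])
cv2.imwrite("pics/topanv.png",cv2.resize(im[130:220,335:430],None,fx=6,fy=6,interpolation=cv2.INTER_CUBIC))
E
```

```text
[[0.581, -0.1703], [0.6298, -0.1876], [0.6092, -0.2382], [0.561, -0.2208]] [ 0.59524688 -0.20421949]
[0.05179748 0.05459446 0.05122056] [-0.34049439 -1.9585538   2.79564656]
[[0.5744, -0.14], [0.5465, -0.216], [0.7045, -0.2738]] [ 0.60844908 -0.20991735]
[0.08099268 0.16823402] [-1.92325934 -0.35081704]
[ 0.56528066 -0.15084421]
[ 0.5377949  -0.22671653]
```

View pics/topanv.png

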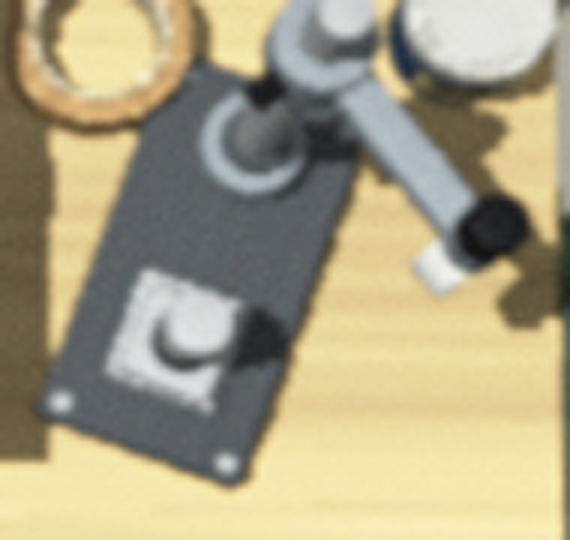

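```bash
python3 - <<'E'
from h import *
gs=cam("side");gt=cam("top")
tp=lambda a:(335+a[0]/6-.4,130+a[1]/6-.4); sp=lambda a:(330+a[0]/6-.4,245+a[1]/6-.4)
L=[]
for n,a,b in [("S1",(107,372),(165,118)),("S2",(145,268),(302,101)),("S4",(212,408),(200,225)),("S3",(250,305),(342,207)),("sc1",(61,402),(102,103)),("sc2",(228,463),(155,260)),]:
    X,e=tri(gt,gs,tp(a),sp(b)); print(n,X.round(4),round(e,2),ray(gt,*tp(a),.144)[:2].round(4)); L.append(X)
print(np.mean(L[:4],0)); 
P=np.array([ray(gt,*tp(a),.144)[:2] for a in [(107,372),(145,268),(212,408),(250,305)]]); print("top mean",P.mean(0))
E
```

```text
S1 [ 0.5793 -0.1709  0.145 ] 0.5 [ 0.5781 -0.1702]
S2 [ 0.6278 -0.1881  0.145 ] 0.59 [ 0.6264 -0.1873]
S4 [ 0.5628 -0.2185  0.1411] 0.01 [ 0.5624 -0.2181]
S3 [ 0.6109 -0.236   0.1412] 0.12 [ 0.6101 -0.2354]
sc1 [ 0.5657 -0.1504  0.1421] 0.52 [ 0.564  -0.1494]
sc2 [ 0.5382 -0.2259  0.1431] 0.25 [ 0.5375 -0.2254]
[ 0.59521875 -0.20339578  0.1431129 ]
top mean [ 0.59425269 -0.20275283]
```

```bash
python3 -m handwheel '[{"dx":-0.3,"dy":-5,"dz":0,"wx":0,"wy":0,"wz":0,"claw":20},{"dx":-0.2,"dy":-5,"dz":0,"wx":0,"wy":0,"wz":0,"claw":20},{"dx":-0.2,"dy":-5,"dz":0,"wx":0,"wy":0,"wz":0,"claw":20},{"dx":-0.2,"dy":-5,"dz":0,"wx":0,"wy":0,"wz":0,"claw":20},{"dx":-0.2,"dy":-4.6,"dz":0,"wx":0,"wy":0,"wz":0,"claw":20},{"dx":0,"dy":0,"dz":0,"wx":0,"wy":0,"wz":0.18,"claw":20},{"dx":0,"dy":0,"dz":0,"wx":0,"wy":0,"wz":0.18,"claw":20},{"dx":0,"dy":0,"dz":0,"wx":0,"wy":0,"wz":0,"claw":20}]'; python3 go.py .595 -.2037 .2056 2.797
```

```text
clock: 43.62
position: [0.5941, -0.2038, 0.3505]
tool_rot: [-3.141, -0.001, 2.799]
force: [-0.4, -0.5, -2.2]
grip_width: 0.027
finger_force: 41.0
t 43.62 p [ 0.5941 -0.2038  0.3505] rpy [-3.141e+00 -1.000e-03  2.799e+00] F [-0.4 -0.5 -2.2] w 0.027 ff 41.0 q [ 0.02  0.45  0.33  1.44 -0.15  1.27  1.59]
turn [-0.    -0.001  0.002]
shift cm after turn [-0.08  0.04 14.49]
```

```bash
python3 -m handwheel '[{"dx":-0.1,"dy":0,"dz":4,"wx":0,"wy":0,"wz":0,"claw":20},{"dx":0,"dy":0,"dz":4,"wx":0,"wy":0,"wz":0,"claw":20},{"dx":0,"dy":0,"dz":4,"wx":0,"wy":0,"wz":0,"claw":20},{"dx":0,"dy":0,"dz":1.5,"wx":0,"wy":0,"wz":0,"claw":20},{"dx":0,"dy":0,"dz":0.7,"wx":0,"wy":0,"wz":0,"claw":20},{"dx":0,"dy":0,"dz":0.4,"wx":0,"wy":0,"wz":0,"claw":20},{"dx":0,"dy":0,"dz":0.1,"wx":0,"wy":0,"wz":0,"claw":20},{"dx":0,"dy":0,"dz":0,"wx":0,"wy":0,"wz":0,"claw":20}]'; python3 go.py .595 -.2037 .2056
```

```text
clock: 44.62
position: [0.5957, -0.2046, 0.2055]
tool_rot: [3.141, 0.002, 2.798]
force: [0.3, -0.6, 5.3]
grip_width: 0.0272
finger_force: 41.3
t 44.62 p [ 0.5957 -0.2046  0.2055] rpy [3.141e+00 2.000e-03 2.798e+00] F [ 0.3 -0.6  5.3] w 0.0272 ff 41.3 q [ 0.04  0.57  0.29  1.63 -0.19  0.97  1.63]
shift cm after turn [ 0.1   0.06 -0.01]
```

```bash
python3 -m handwheel '[{"dx":0,"dy":0,"dz":0,"wx":0,"wy":0,"wz":0,"claw":65},{"dx":0,"dy":0,"dz":0,"wx":0,"wy":0,"wz":0,"claw":65},{"dx":0,"dy":0,"dz":0,"wx":0,"wy":0,"wz":0,"claw":65},{"dx":0,"dy":0,"dz":0,"wx":0,"wy":0,"wz":0,"claw":65},{"dx":0,"dy":0,"dz":-4,"wx":0,"wy":0,"wz":0,"claw":65},{"dx":0,"dy":0,"dz":-4,"wx":0,"wy":0,"wz":0,"claw":65},{"dx":0,"dy":0,"dz":-4,"wx":0,"wy":0,"wz":0,"claw":65},{"dx":0,"dy":0,"dz":-3,"wx":0,"wy":0,"wz":0,"claw":65}]'; python3 -m handwheel '[{"dx":0,"dy":5,"dz":0,"wx":0,"wy":0,"wz":0,"claw":65},{"dx":0,"dy":5,"dz":0,"wx":0,"wy":0,"wz":0,"claw":65},{"dx":0,"dy":5,"dz":0,"wx":0,"wy":0,"wz":0,"claw":65},{"dx":0,"dy":5,"dz":0,"wx":0,"wy":0,"wz":0,"claw":65},{"dx":0,"dy":5,"dz":0,"wx":0,"wy":0,"wz":0,"claw":65},{"dx":0,"dy":5,"dz":0,"wx":0,"wy":0,"wz":0,"claw":65},{"dx":0,"dy":0,"dz":0,"wx":0,"wy":0,"wz":0,"claw":20}]';  python3 go.py
python3 - <<'E'
from h import *
gs=cam("side");gt=cam("top")
a=cv2.resize(gs["frame"][205:305,330:440],None,fx=5,fy=5,interpolation=cv2.INTER_CUBIC)
b=gt["frame"][130:230,335:430]; b=cv2.resize(b,None,fx=5,fy=5,interpolation=cv2.INTER_CUBIC)
cv2.imwrite("pics/pair9.png",np.hstack([a,b])[:, :].astype(np.uint8)) if a.shape[1]+b.shape[1]<=800 else cv2.imwrite("pics/pair9.png",cv2.resize(np.hstack([a,b]),None,fx=.77,fy=.77))
cv2.imwrite("pics/top9.png",gt["frame"]);cv2.imwrite("pics/side9.png",gs["frame"])
k=.77
for n,X in dict(cen=(.595,-.2037,.238),ctop=(.595,-.2037,.144)).items(): print(n,((proj(gs,X)-[330,205])*5*k).round(1),((proj(gt,X)-[335,130])*5*k+[550*k,0]).round(1))
E
```

```text
clock: 45.62
position: [0.5953, -0.2044, 0.3561]
tool_rot: [3.141, 0.001, 2.798]
force: [-0.6, 0.8, 0.9]
grip_width: 0.0557
finger_force: 0.0
clock: 46.5
position: [0.6966, 0.083, 0.3531]
tool_rot: [3.141, -0.002, 2.803]
force: [-0.4, -1.0, 0.4]
grip_width: 0.0385
finger_force: 0.0
t 46.5 p [0.6966 0.083  0.3531] rpy [ 3.141e+00 -2.000e-03  2.803e+00] F [-0.4 -1.   0.4] w 0.0385 ff 0.0 q [-0.35  0.59  0.27  1.21 -0.15  1.37  1.14]
cen [173.8 124.5] [557.2 192.9]
ctop [159.3 255.6] [537.8 214.4]
```

View pics/pair9.png

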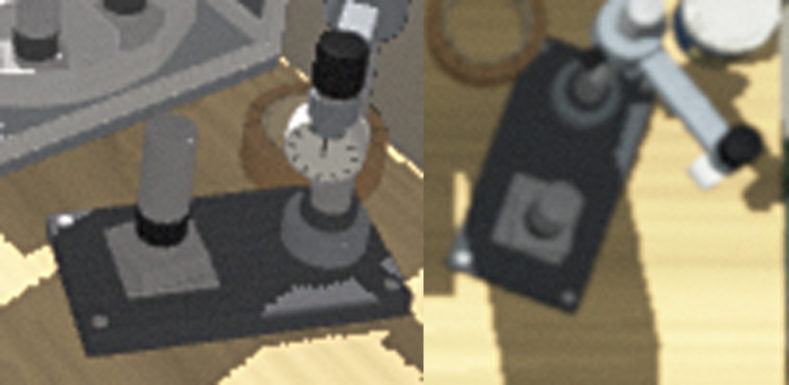

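```bash
python3 - <<'E'
from h import *
gs=cam("side");gt=cam("top"); k=3.85
for a,b in [((563,199),(170,125)),((561,197),(171,126))]:
    print(tri(gt,gs,(335+(a[0]-423.5)/k-.3,130+a[1]/k-.3),(330+b[0]/k-.3,205+b[1]/k-.3)))
for n in ("side","top"):
    for o in ("tall_rod","used_1","head_knob"):
        for m in optics.masks_of(o,n):
            r=m["rect"]; 
            if r[2]<60: print(n,o,round(m["p"],2),np.round(r,1))
E
python3 go.py .595 -.2037 .30 1.226
```

```text
(array([ 0.59052897, -0.20574558,  0.24180248]), np.float64(0.27096038807457035))
(array([ 0.59212457, -0.20475217,  0.2397747 ]), np.float64(0.2756410370368201))
side tall_rod 0.78 [359.6 236.   23.5  46.1]
side tall_rod 0.39 [257.3 137.3  54.   34.2]
side used_1 0.52 [303.7 165.4  11.9  24.8]
side used_1 0.51 [404.3 193.4  26.7  60.9]
side head_knob 0.74 [405.9 195.9  31.3  56.6]
top tall_rod 0.57 [356.6 177.8  23.1  16.7]
top used_1 0.5 [249.  165.8   9.2  17. ]
top head_knob 0.64 [375.9 130.2  47.2  49.3]
t 47.0 p [0.6963 0.0776 0.3545] rpy [3.142 0.    2.797] F [ 0.4 -0.4  0.5] w 0.017 ff 0.0 q [-0.35  0.58  0.27  1.21 -0.15  1.37  1.14]
turn [0.    0.    1.571]
shift cm after turn [-2.99e+01 -2.00e-02  5.45e+00]
```

```bash
python3 -m handwheel '[{"dx":0,"dy":0,"dz":0,"wx":0,"wy":0,"wz":0.1745,"claw":65},{"dx":0,"dy":0,"dz":0,"wx":0,"wy":0,"wz":0.1745,"claw":65},{"dx":0,"dy":0,"dz":0,"wx":0,"wy":0,"wz":0.1745,"claw":65},{"dx":0,"dy":0,"dz":0,"wx":0,"wy":0,"wz":0.1745,"claw":65},{"dx":0,"dy":0,"dz":0,"wx":0,"wy":0,"wz":0.1745,"claw":65},{"dx":0,"dy":0,"dz":0,"wx":0,"wy":0,"wz":0.1745,"claw":65},{"dx":0,"dy":0,"dz":0,"wx":0,"wy":0,"wz":0.1745,"claw":65},{"dx":0,"dy":0,"dz":0,"wx":0,"wy":0,"wz":0.1745,"claw":65}]'; python3 -m handwheel '[{"dx":0,"dy":0,"dz":0,"wx":0,"wy":0,"wz":0.1745,"claw":65},{"dx":-5,"dy":0,"dz":0,"wx":0,"wy":0,"wz":0,"claw":65},{"dx":-5,"dy":0,"dz":0,"wx":0,"wy":0,"wz":0,"claw":65},{"dx":-5,"dy":0,"dz":0,"wx":0,"wy":0,"wz":0,"claw":65},{"dx":-5,"dy":0,"dz":0,"wx":0,"wy":0,"wz":0,"claw":65},{"dx":-5,"dy":0,"dz":0,"wx":0,"wy":0,"wz":0,"claw":65},{"dx":-4.9,"dy":0,"dz":0,"wx":0,"wy":0,"wz":0,"claw":65},{"dx":0,"dy":0,"dz":0,"wx":0,"wy":0,"wz":0,"claw":65}]'; python3 go.py .5925 -.2045 .19 1.226
```

```text
clock: 48.0
position: [0.6963, 0.078, 0.3544]
tool_rot: [3.142, -0.0, 1.396]
force: [-1.2, -0.8, 0.0]
grip_width: 0.0553
finger_force: 0.0
clock: 49.0
position: [0.5937, -0.2075, 0.355]
tool_rot: [3.141, 0.001, 1.221]
force: [0.9, 0.4, 0.2]
grip_width: 0.0554
finger_force: 0.0
t 49.0 p [ 0.5937 -0.2075  0.355 ] rpy [3.141e+00 1.000e-03 1.221e+00] F [0.9 0.4 0.2] w 0.0554 ff 0.0 q [-0.19  0.51  0.68  1.45 -0.32  1.3   0.17]
turn [ 0.001  0.001 -0.005]
shift cm after turn [ 0.24 -0.22 16.5 ]
```

```bash
python3 -m handwheel '[{"dx":0.25,"dy":-0.2,"dz":4,"wx":0,"wy":0,"wz":0,"claw":65},{"dx":0,"dy":0,"dz":4,"wx":0,"wy":0,"wz":0,"claw":65},{"dx":0,"dy":0,"dz":4,"wx":0,"wy":0,"wz":0,"claw":65},{"dx":0,"dy":0,"dz":4.4,"wx":0,"wy":0,"wz":0,"claw":65},{"dx":0,"dy":0,"dz":0,"wx":0,"wy":0,"wz":0,"claw":45},{"dx":0,"dy":0,"dz":0,"wx":0,"wy":0,"wz":0,"claw":38},{"dx":0,"dy":0,"dz":0,"wx":0,"wy":0,"wz":0,"claw":20},{"dx":0,"dy":0,"dz":0,"wx":0,"wy":0,"wz":0,"claw":20}]' 30; python3 -m handwheel '[{"dx":0,"dy":0,"dz":0,"wx":0,"wy":0,"wz":0,"claw":20},{"dx":0,"dy":0,"dz":0,"wx":0,"wy":0,"wz":0,"claw":20}]';  python3 go.py .595 -.2037 .2
```

```text
clock: 50.0
position: [0.5954, -0.2006, 0.1921]
tool_rot: [3.139, -0.001, 1.227]
force: [-1.3, 0.6, 8.6]
grip_width: 0.0274
finger_force: 32.6
clock: 50.25
position: [0.5954, -0.2006, 0.1921]
tool_rot: [3.139, -0.001, 1.227]
force: [-1.0, 0.3, 9.4]
grip_width: 0.0273
finger_force: 32.6
t 50.25 p [ 0.5954 -0.2006  0.1921] rpy [ 3.139e+00 -1.000e-03  1.227e+00] F [-1.   0.3  9.4] w 0.0273 ff 32.6 q [-0.15  0.64  0.6   1.65 -0.42  0.97  0.25]
shift cm after turn [-0.31  0.07 -0.79]
```

```bash
python3 -m handwheel '[{"dx":0,"dy":0,"dz":0,"wx":0,"wy":0,"wz":0,"claw":45},{"dx":0,"dy":0,"dz":0,"wx":0,"wy":0,"wz":0,"claw":65},{"dx":0,"dy":0,"dz":0,"wx":0,"wy":0,"wz":0,"claw":65},{"dx":0,"dy":0,"dz":-4,"wx":0,"wy":0,"wz":0,"claw":65},{"dx":0,"dy":0,"dz":-6,"wx":0,"wy":0,"wz":0,"claw":65},{"dx":0,"dy":0,"dz":-6,"wx":0,"wy":0,"wz":0,"claw":65},{"dx":0,"dy":0,"dz":-5,"wx":0,"wy":0,"wz":0,"claw":65},{"dx":0,"dy":0,"dz":0,"wx":0,"wy":0,"wz":0,"claw":65}]'; python3 -m handwheel '[{"dx":0,"dy":0,"dz":0,"wx":0,"wy":0,"wz":0.144,"claw":60},{"dx":0,"dy":0,"dz":0,"wx":0,"wy":0,"wz":0.144,"claw":60},{"dx":0,"dy":0,"dz":0,"wx":0,"wy":0,"wz":0.144,"claw":60},{"dx":0,"dy":0,"dz":0,"wx":0,"wy":0,"wz":0.144,"claw":60},{"dx":0,"dy":0,"dz":0,"wx":0,"wy":0,"wz":0,"claw":60}]'; python3 go.py .609 -.293 .40 .65
python3 - <<'E'
from h import *
gs=cam("side")
for o in ("tall_rod",):
    for m in optics.masks_of(o,"side"): print(o,round(m["p"],2),np.round(m["rect"],1))
E
```

```text
clock: 51.25
position: [0.5953, -0.2011, 0.404]
tool_rot: [3.136, -0.001, 1.227]
force: [0.7, -0.2, -0.9]
grip_width: 0.0556
finger_force: 0.0
clock: 51.88
position: [0.5945, -0.2001, 0.3996]
tool_rot: [-3.141, 0.001, 0.652]
force: [-0.4, 0.7, 0.3]
grip_width: 0.0512
finger_force: 0.0
t 51.88 p [ 0.5945 -0.2001  0.3996] rpy [-3.141e+00  1.000e-03  6.520e-01] F [-0.4  0.7  0.3] w 0.0512 ff 0.0 q [-0.28  0.52  0.84  1.38 -0.38  1.41 -0.36]
turn [-0.001  0.001  0.002]
shift cm after turn [-4.47  8.27 -0.04]
tall_rod 0.94 [362.3 234.9  22.   47.4]
```

```bash
python3 -m handwheel '[{"dx":-1.5,"dy":2.76,"dz":0,"wx":0,"wy":0,"wz":0,"claw":60},{"dx":-1.5,"dy":2.76,"dz":0,"wx":0,"wy":0,"wz":0,"claw":60},{"dx":-1.5,"dy":2.76,"dz":0,"wx":0,"wy":0,"wz":0,"claw":60},{"dx":0,"dy":0,"dz":0,"wx":0,"wy":0,"wz":0,"claw":60},{"dx":0,"dy":0,"dz":2,"wx":0,"wy":0,"wz":0,"claw":60}]'; python3 go.py .609 -.293 .33 .65
python3 - <<'E'
from h import *
gs=cam("side")
cv2.imwrite("pics/side10.png",cv2.resize(gs["frame"][130:290,330:460],None,fx=3.7,fy=3.7,interpolation=cv2.INTER_CUBIC))
E
```

```text
clock: 52.6
position: [0.6091, -0.2939, 0.3809]
tool_rot: [3.14, -0.001, 0.653]
force: [0.8, 0.0, -1.1]
grip_width: 0.0508
finger_force: 0.0
t 52.6 p [ 0.6091 -0.2939  0.3809] rpy [ 3.14e+00 -1.00e-03  6.53e-01] F [ 0.8  0.  -1.1] w 0.0508 ff 0.0 q [-0.07  0.62  0.81  1.26 -0.44  1.43 -0.22]
turn [ 0.001 -0.001  0.003]
shift cm after turn [ 0.04 -0.08  5.09]
```

View pics/side10.png

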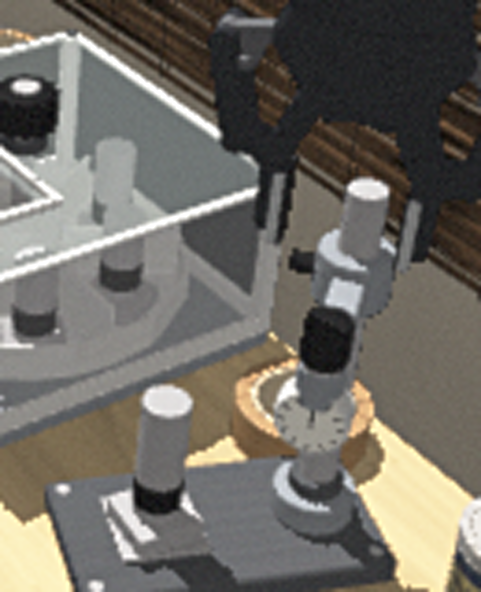

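```bash
python3 -m handwheel '[{"dx":0,"dy":0,"dz":2.5,"wx":0,"wy":0,"wz":0,"claw":60},{"dx":0,"dy":0,"dz":2.5,"wx":0,"wy":0,"wz":0,"claw":60},{"dx":0,"dy":0,"dz":0,"wx":0,"wy":0,"wz":0,"claw":40},{"dx":0,"dy":0,"dz":0,"wx":0,"wy":0,"wz":0,"claw":15},{"dx":0,"dy":0,"dz":0,"wx":0,"wy":0,"wz":0,"claw":15},{"dx":0,"dy":0,"dz":0,"wx":0,"wy":0,"wz":0,"claw":15},{"dx":0,"dy":0,"dz":0,"wx":0,"wy":0,"wz":0,"claw":15}]' 25;python3 go.py
```

```text
clock: 53.52
position: [0.6093, -0.2934, 0.3311]
tool_rot: [3.141, -0.001, 0.652]
force: [-0.1, 2.5, 5.7]
grip_width: 0.0224
finger_force: 26.2
t 53.52 p [ 0.6093 -0.2934  0.3311] rpy [ 3.141e+00 -1.000e-03  6.520e-01] F [-0.1  2.5  5.7] w 0.0224 ff 26.2 q [-0.08  0.65  0.79  1.35 -0.46  1.33 -0.2 ]
```

```bash
python3 -m handwheel '[{"dx":0.13,"dy":-1.57,"dz":0,"wx":0,"wy":0,"wz":0.166,"claw":15},{"dx":0.13,"dy":-1.57,"dz":0,"wx":0,"wy":0,"wz":0.166,"claw":15},{"dx":0.13,"dy":-1.57,"dz":0,"wx":0,"wy":0,"wz":0.166,"claw":15}]';python3 go.py .595 -.2037 .331 -.345
```

```text
clock: 53.9
position: [0.5907, -0.2502, 0.331]
tool_rot: [3.141, -0.001, 0.148]
force: [6.6, 1.0, 0.6]
grip_width: 0.0225
finger_force: 25.8
t 53.9 p [ 0.5907 -0.2502  0.331 ] rpy [ 3.141e+00 -1.000e-03  1.480e-01] F [6.6 1.  0.6] w 0.0225 ff 25.8 q [-0.24  0.63  0.94  1.46 -0.52  1.31 -0.68]
turn [ 0.    -0.001  0.493]
shift cm after turn [-1.17 -4.53 -0.  ]
```

```bash
python3 -m handwheel '[{"dx":0.2,"dy":-1.57,"dz":0,"wx":0,"wy":0,"wz":0.166,"claw":15},{"dx":0.18,"dy":-1.57,"dz":0,"wx":0,"wy":0,"wz":0.166,"claw":15}]';python3 go.py .595 -.2037 .331 -.345; python3 -m handwheel '[{"dx":0.1,"dy":-0.9,"dz":0,"wx":0,"wy":0,"wz":0.1,"claw":15}]'; python3 go.py .595 -.2037 .331 -.345
```

```text
clock: 54.15
position: [0.5911, -0.2188, 0.3307]
tool_rot: [-3.142, 0.001, -0.185]
force: [-5.4, 0.7, 2.4]
grip_width: 0.0231
finger_force: 26.0
t 54.15 p [ 0.5911 -0.2188  0.3307] rpy [-3.142e+00  1.000e-03 -1.850e-01] F [-5.4  0.7  2.4] w 0.0231 ff 26.0 q [-0.34  0.65  1.04  1.49 -0.57  1.33 -1.01]
turn [0.    0.001 0.16 ]
shift cm after turn [-0.14 -1.55 -0.03]
clock: 54.28
position: [0.5934, -0.2095, 0.3304]
tool_rot: [-3.142, 0.003, -0.283]
force: [-13.4, 4.6, 5.5]
grip_width: 0.0229
finger_force: 26.2
t 54.27 p [ 0.5934 -0.2095  0.3304] rpy [-3.142e+00  3.000e-03 -2.830e-01] F [-13.4   4.6   5.5] w 0.0229 ff 26.2 q [-0.36  0.67  1.07  1.49 -0.59  1.34 -1.1 ]
turn [0.    0.003 0.062]
shift cm after turn [-0.04 -0.6  -0.06]
```

```bash
python3 -m handwheel '[{"dx":-0.15,"dy":-0.3,"dz":0,"wx":0,"wy":0,"wz":0.03,"claw":15},{"dx":-0.05,"dy":-0.2,"dz":0,"wx":0,"wy":0,"wz":0.03,"claw":15}]';python3 go.py .595 -.2037 .331 -.345; python3 -m handwheel '[{"dx":0,"dy":-0.2,"dz":0,"wx":0,"wy":0,"wz":0,"claw":15}]'; python3 go.py .595 -.2037 .331 -.345
```

```text
clock: 54.52
position: [0.5946, -0.2047, 0.3303]
tool_rot: [3.142, -0.0, -0.339]
force: [3.6, 0.4, -3.1]
grip_width: 0.0225
finger_force: 25.4
t 54.52 p [ 0.5946 -0.2047  0.3303] rpy [ 3.142 -0.    -0.339] F [ 3.6  0.4 -3.1] w 0.0225 ff 25.4 q [-0.38  0.67  1.08  1.5  -0.6   1.34 -1.16]
turn [ 0.    -0.     0.006]
shift cm after turn [ 0.01 -0.11 -0.07]
clock: 54.65
position: [0.5951, -0.2032, 0.3303]
tool_rot: [3.141, -0.0, -0.339]
force: [1.1, -2.6, -3.7]
grip_width: 0.0229
finger_force: 25.4
t 54.65 p [ 0.5951 -0.2032  0.3303] rpy [ 3.141 -0.    -0.339] F [ 1.1 -2.6 -3.7] w 0.0229 ff 25.4 q [-0.38  0.67  1.08  1.5  -0.6   1.34 -1.16]
turn [ 0.    -0.     0.006]
shift cm after turn [ 0.01  0.05 -0.07]
```

```bash
python3 -m handwheel '[{"dx":0,"dy":-0.15,"dz":0,"wx":0,"wy":0,"wz":0,"claw":15},{"dx":0,"dy":0,"dz":0,"wx":0,"wy":0,"wz":0,"claw":15}]';python3 go.py ; python3 -m handwheel '[{"dx":0,"dy":-0.15,"dz":0,"wx":0,"wy":0,"wz":0,"claw":15},{"dx":0,"dy":0,"dz":0,"wx":0,"wy":0,"wz":0,"claw":15}]'; python3 go.py .595 -.2037 .331 -.345
```

```text
clock: 54.9
position: [0.5953, -0.2025, 0.3303]
tool_rot: [3.14, -0.001, -0.339]
force: [1.2, -5.0, -4.8]
grip_width: 0.0228
finger_force: 25.3
t 54.9 p [ 0.5953 -0.2025  0.3303] rpy [ 3.14e+00 -1.00e-03 -3.39e-01] F [ 1.2 -5.  -4.8] w 0.0228 ff 25.3 q [-0.38  0.67  1.08  1.5  -0.6   1.34 -1.16]
clock: 55.15
position: [0.5953, -0.2024, 0.3304]
tool_rot: [3.139, -0.001, -0.341]
force: [1.8, -12.3, -7.2]
grip_width: 0.0229
finger_force: 25.3
t 55.15 p [ 0.5953 -0.2024  0.3304] rpy [ 3.139e+00 -1.000e-03 -3.410e-01] F [  1.8 -12.3  -7.2] w 0.0229 ff 25.3 q [-0.38  0.67  1.08  1.5  -0.6   1.34 -1.16]
turn [ 0.003 -0.001  0.004]
shift cm after turn [ 0.01  0.13 -0.06]
```

```bash
python3 -m handwheel '[{"dx":0,"dy":0.15,"dz":0,"wx":0,"wy":0,"wz":0,"claw":15},{"dx":0,"dy":0,"dz":0,"wx":0,"wy":0,"wz":0,"claw":45},{"dx":0,"dy":0,"dz":0,"wx":0,"wy":0,"wz":0,"claw":55},{"dx":0,"dy":0,"dz":0,"wx":0,"wy":0,"wz":0,"claw":55},{"dx":0,"dy":0,"dz":-3,"wx":0,"wy":0,"wz":0,"claw":55},{"dx":0,"dy":0,"dz":-2,"wx":0,"wy":0,"wz":0,"claw":0},{"dx":0,"dy":0,"dz":0,"wx":0,"wy":0,"wz":0,"claw":0},{"dx":0,"dy":0,"dz":0,"wx":0,"wy":0,"wz":0,"claw":0}]' ; python3 -m handwheel '[{"dx":0,"dy":0,"dz":0,"wx":0,"wy":0,"wz":0,"claw":0},{"dx":0,"dy":0,"dz":0,"wx":0,"wy":0,"wz":0,"claw":0}]';python3 go.py .5953 -.2026 .354 -.34
python3 - <<'E'
from h import *
gs=cam("side")
cv2.imwrite("pics/side11.png",cv2.resize(gs["frame"][130:290,330:460],None,fx=3.7,fy=3.7,interpolation=cv2.INTER_CUBIC))
E
```

```text
clock: 56.15
position: [0.5954, -0.2013, 0.3797]
tool_rot: [-3.141, 0.001, -0.339]
force: [-0.5, 0.5, -0.3]
grip_width: 0.0003
finger_force: 0.0
clock: 56.4
position: [0.5954, -0.2014, 0.3799]
tool_rot: [3.141, 0.001, -0.339]
force: [-1.2, 0.1, -0.1]
grip_width: -0.0
finger_force: 0.0
t 56.4 p [ 0.5954 -0.2014  0.3799] rpy [ 3.141e+00  1.000e-03 -3.390e-01] F [-1.2  0.1 -0.1] w -0.0 ff 0.0 q [-0.38  0.64  1.11  1.41 -0.57  1.43 -1.19]
turn [0.    0.001 0.001]
shift cm after turn [0.03 0.11 2.59]
```

View pics/side11.png

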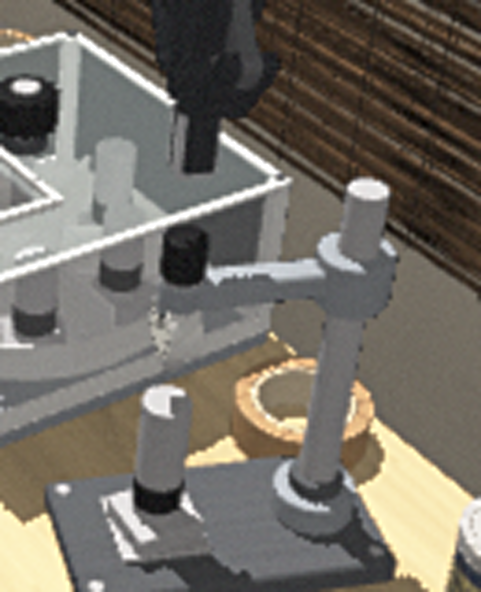

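```bash
python3 -m handwheel '[{"dx":0,"dy":0.1,"dz":2.2,"wx":0,"wy":0,"wz":0,"claw":0},{"dx":0,"dy":0,"dz":0,"wx":0,"wy":0,"wz":0,"claw":0}]'; for i in 1 2 3; do :; done
python3 -m handwheel '[{"dx":0,"dy":0,"dz":0.4,"wx":0,"wy":0,"wz":0,"claw":0},{"dx":0,"dy":0,"dz":0,"wx":0,"wy":0,"wz":0,"claw":0}]'
python3 -m handwheel '[{"dx":0,"dy":0,"dz":0.3,"wx":0,"wy":0,"wz":0,"claw":0},{"dx":0,"dy":0,"dz":0,"wx":0,"wy":0,"wz":0,"claw":0}]'
python3 -m handwheel '[{"dx":0,"dy":0,"dz":0.5,"wx":0,"wy":0,"wz":0,"claw":0},{"dx":0,"dy":0,"dz":0.5,"wx":0,"wy":0,"wz":0,"claw":0},{"dx":0,"dy":0,"dz":0,"wx":0,"wy":0,"wz":0,"claw":0}]'; python3 go.py .5953 -.2026 .326
```

```text
clock: 56.7
position: [0.5948, -0.2021, 0.3573]
tool_rot: [3.142, 0.002, -0.339]
force: [-0.3, 0.2, -0.2]
grip_width: -0.0001
finger_force: 0.0
clock: 56.95
position: [0.5952, -0.2025, 0.3546]
tool_rot: [3.142, -0.0, -0.339]
force: [0.3, -0.1, 0.1]
grip_width: 0.0002
finger_force: 0.0
clock: 57.2
position: [0.5951, -0.2025, 0.3512]
tool_rot: [-3.142, 0.0, -0.339]
force: [0.2, 0.2, 0.8]
grip_width: 0.0003
finger_force: 0.0
clock: 57.58
position: [0.5951, -0.2024, 0.3409]
tool_rot: [3.142, 0.0, -0.339]
force: [-0.3, -0.1, -0.3]
grip_width: -0.0001
finger_force: 0.0
t 57.58 p [ 0.5951 -0.2024  0.3409] rpy [ 3.142  0.    -0.339] F [-0.3 -0.1 -0.3] w -0.0001 ff 0.0 q [-0.38  0.66  1.09  1.48 -0.59  1.36 -1.17]
shift cm after turn [0.03 0.01 1.49]
```

```bash
for r in 1; do
python3 -m handwheel '[{"dx":0,"dy":0,"dz":0.3,"wx":0,"wy":0,"wz":0,"claw":0},{"dx":0,"dy":0,"dz":0,"wx":0,"wy":0,"wz":0,"claw":0}]' | egrep 'pos|^force'
python3 -m handwheel '[{"dx":0,"dy":0,"dz":0.2,"wx":0,"wy":0,"wz":0,"claw":0},{"dx":0,"dy":0,"dz":0,"wx":0,"wy":0,"wz":0,"claw":0}]'| egrep 'pos|^force'
python3 -m handwheel '[{"dx":0,"dy":0,"dz":0.2,"wx":0,"wy":0,"wz":0,"claw":0},{"dx":0,"dy":0,"dz":0,"wx":0,"wy":0,"wz":0,"claw":0}]'| egrep 'pos|^force'
done; python3 - <<'E'
from h import *
gs=cam("side")
cv2.imwrite("pics/side12.png",gs["frame"]); print([ (round(m["p"],2),np.round(m["rect"],1)) for m in optics.masks_of("head_knob","side")])
E
```

```text
position: [0.5951, -0.2025, 0.3381]
force: [-0.5, -0.5, 0.5]
position: [0.5951, -0.2025, 0.3362]
force: [-0.5, -0.2, 0.7]
position: [0.5951, -0.2025, 0.3342]
force: [-0.0, -0.7, 2.1]
[(0.86, array([369.6, 198.1,  67.9,  36.1]))]
```

```bash

python3 -m handwheel '[{"dx":0,"dy":0,"dz":0.2,"wx":0,"wy":0,"wz":0,"claw":0},{"dx":0,"dy":0,"dz":0,"wx":0,"wy":0,"wz":0,"claw":0}]' | egrep 'pos|^force'
python3 -m handwheel '[{"dx":0,"dy":0,"dz":0.2,"wx":0,"wy":0,"wz":0,"claw":0},{"dx":0,"dy":0,"dz":0,"wx":0,"wy":0,"wz":0,"claw":0}]'| egrep 'pos|^force'
python3 -m handwheel '[{"dx":0,"dy":0,"dz":0.2,"wx":0,"wy":0,"wz":0,"claw":0},{"dx":0,"dy":0,"dz":0,"wx":0,"wy":0,"wz":0,"claw":0}]'| egrep 'pos|^force'
python3 -m handwheel '[{"dx":0,"dy":0,"dz":0.1,"wx":0,"wy":0,"wz":0,"claw":0},{"dx":0,"dy":0,"dz":0,"wx":0,"wy":0,"wz":0,"claw":0}]'| egrep 'pos|^force'
python3 -m handwheel '[{"dx":0,"dy":0,"dz":0.1,"wx":0,"wy":0,"wz":0,"claw":0},{"dx":0,"dy":0,"dz":0,"wx":0,"wy":0,"wz":0,"claw":0}]'| egrep 'pos|^force'
python3 -m handwheel '[{"dx":0,"dy":0,"dz":0.1,"wx":0,"wy":0,"wz":0,"claw":0},{"dx":0,"dy":0,"dz":0,"wx":0,"wy":0,"wz":0,"claw":0}]'| egrep 'pos|^force'
```

```text
position: [0.5951, -0.2025, 0.3322]
force: [-0.5, 1.8, 1.2]
position: [0.5951, -0.2025, 0.3302]
force: [-0.6, 0.0, 1.7]
position: [0.5951, -0.2025, 0.3282]
force: [-0.8, 0.4, 1.2]
position: [0.5951, -0.2025, 0.3273]
force: [-0.6, 1.3, 3.7]
position: [0.5951, -0.2025, 0.3263]
force: [-0.4, 0.2, 3.0]
position: [0.5951, -0.2025, 0.3254]
force: [-1.1, 1.1, 4.7]
```

```bash
python3 - <<'E'
from h import *
gs=cam("side"); cv2.imwrite("pics/side13.png",gs["frame"])
a=cv2.imread("pics/side11.png"); 
c=lambda im: cv2.resize(im[170:270,355:445],None,fx=4.4,fy=4.4,interpolation=cv2.INTER_CUBIC)
cv2.imwrite("pics/pair13.png",np.hstack([c(cv2.imread("pics/side12.png")),c(gs["frame"])]))
for z in (.33,.325,.3254,.238): print(z,((proj(gs,[.5951,-.2025,z])-[355,170])*4.4).round(1))
a=cv2.imread("pics/side12.png").astype(int)-gs["frame"].astype(int); d=np.abs(a).sum(2)>90; ys,xs=np.where(d); print(xs.min(),xs.max(),ys.min(),ys.max(),d.sum())
E
```

```text
0.33 [105.4 129.1]
0.325 [104.4 138.7]
0.3254 [104.5 137.9]
0.238 [ 87.2 294.7]
0 457 0 380 3498
```

View pics/pair13.png

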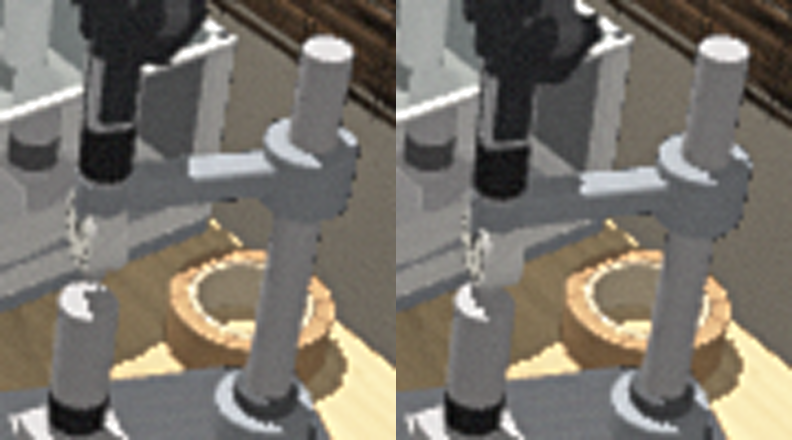

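```bash
f() { grep '^force'; }; H='x'
python3 -m handwheel '[{"dx":0,"dy":0,"dz":0.1,"wx":0,"wy":0,"wz":0,"claw":0}]' | egrep 'pos|^force'
python3 -m handwheel '[{"dx":0,"dy":0,"dz":0,"wx":0,"wy":0,"wz":0,"claw":0}]' | egrep 'pos|^force'
python3 -m handwheel '[{"dx":0,"dy":0,"dz":0,"wx":0,"wy":0,"wz":0,"claw":0}]' | egrep 'pos|^force'
python3 -m handwheel '[{"dx":0,"dy":0,"dz":0,"wx":0,"wy":0,"wz":0,"claw":0}]' | egrep 'pos|^force'
python3 -m handwheel '[{"dx":0,"dy":0,"dz":0.1,"wx":0,"wy":0,"wz":0,"claw":0}]' | egrep 'pos|^force'
python3 -m handwheel '[{"dx":0,"dy":0,"dz":0,"wx":0,"wy":0,"wz":0,"claw":0}]' | egrep 'pos|^force'
python3 -m handwheel '[{"dx":0,"dy":0,"dz":0,"wx":0,"wy":0,"wz":0,"claw":0}]' | egrep 'pos|^force'
python3 -m handwheel '[{"dx":0,"dy":0,"dz":0,"wx":0,"wy":0,"wz":0,"claw":0}]' | egrep 'pos|^force'
```

```text
position: [0.5952, -0.2025, 0.3245]
force: [-1.8, 1.1, 7.5]
position: [0.5952, -0.2025, 0.3244]
force: [-0.8, 0.9, 5.9]
position: [0.5951, -0.2025, 0.3244]
force: [-0.6, 1.2, 5.7]
position: [0.5952, -0.2025, 0.3244]
force: [-2.1, 0.9, 5.8]
position: [0.5951, -0.2025, 0.3235]
force: [-3.2, 2.0, 7.6]
position: [0.5951, -0.2025, 0.3234]
force: [-2.5, 1.1, 5.9]
position: [0.5952, -0.2025, 0.3234]
force: [-1.5, 0.9, 6.4]
position: [0.5951, -0.2025, 0.3234]
force: [-1.5, 0.8, 5.2]
```

```bash

python3 -m handwheel '[{"dx":0,"dy":0,"dz":0.1,"wx":0,"wy":0,"wz":0,"claw":0},{"dx":0,"dy":0,"dz":0,"wx":0,"wy":0,"wz":0,"claw":0},{"dx":0,"dy":0,"dz":0,"wx":0,"wy":0,"wz":0,"claw":0}]'
python3 -m handwheel '[{"dx":0,"dy":0,"dz":-1,"wx":0,"wy":0,"wz":0,"claw":0},{"dx":0,"dy":0,"dz":-5,"wx":0,"wy":0,"wz":0,"claw":0},{"dx":0,"dy":0,"dz":-3,"wx":0,"wy":0,"wz":0,"claw":0},{"dx":0,"dy":0,"dz":0,"wx":0,"wy":0,"wz":0,"claw":0}]'
python3 - <<'E'
from h import *
a=cv2.imread("pics/side13.png"); gs=cam("side"); b=gs["frame"]; cv2.imwrite("pics/side14.png",b)
# vertical image shift of collar/arm (template match) between looks
def shift(im0,im1,x0,x1,y0,y1):
    t=cv2.resize(im0[y0:y1,x0:x1],None,fx=8,fy=8,interpolation=cv2.INTER_CUBIC); s=cv2.resize(im1[y0-12:y1+12,x0-4:x1+4],None,fx=8,fy=8,interpolation=cv2.INTER_CUBIC)
    r=cv2.matchTemplate(s,t,cv2.TM_CCOEFF_NORMED); _,m,_,l=cv2.minMaxLoc(r); return l[0]/8-4,l[1]/8-12,m
C=np.array([.684,-.236,.30]); k=proj(gs,C)[1]-proj(gs,C+[0,0,.001])[1]
print("px/mm",k,"13->14",shift(a,b,414,442,199,228),"12->14",shift(cv2.imread("pics/side12.png"),b,414,442,196,225))
E
python3 go.py .589 .198 .38
```

```text
clock: 61.35
position: [0.5951, -0.2025, 0.3224]
tool_rot: [-3.142, -0.0, -0.339]
force: [-2.5, 1.0, 5.7]
grip_width: 0.0002
finger_force: 3.1
clock: 61.85
position: [0.5954, -0.2032, 0.4146]
tool_rot: [3.141, -0.003, -0.339]
force: [-0.4, 0.3, -1.2]
grip_width: 0.0
finger_force: 0.0
px/mm 0.4142656431281466 13->14 (-0.125, 1.125, 0.9525108933448792) 12->14 (-0.875, 5.0, 0.939781904220581)
t 61.9 p [ 0.5952 -0.2027  0.413 ] rpy [-3.141e+00 -1.000e-03 -3.390e-01] F [ 0.1 -0.8 -0.8] w 0.0 ff 0.0 q [-0.38  0.62  1.12  1.35 -0.55  1.5  -1.21]
shift cm after turn [-13.91 -37.59   3.29]
```

```bash
python3 - <<'E'
from h import *
gt=cam("top")
f=gt["frame"]; 
c=f[155:215,185:260].astype(int).sum(2)
# dark tab pixels
ys,xs=np.where(c<260); 
n,l,st,ce=cv2.connectedComponentsWithStats((c<260).astype(np.uint8))
for i in range(1,n):
    if st[i][4]>8: print(st[i],ce[i], ray(gt,185+ce[i][0],155+ce[i][1],.284)[:2].round(4), ray(gt,185+st[i][0],155+ce[i][1],.284)[:2].round(4), ray(gt,185+st[i][0]+st[i][2],155+ce[i][1],.284)[:2].round(4))
E
```

```text
[13  0  6  5 26] [15.88461538  2.07692308] [0.6354 0.2026] [0.6353 0.2094] [0.6356 0.1953]
[60 15 10 11 60] [64.86666667 20.88333333] [0.5924 0.0852] [0.5922 0.0966] [0.5926 0.0731]
[19 22  8 13 82] [22.98780488 28.40243902] [0.5728 0.1828] [0.5727 0.1922] [0.573  0.1734]
[61 41  9  5 26] [63.73076923 43.69230769] [0.5384 0.0859] [0.5383 0.0923] [0.5386 0.0713]
[ 9 53  8  7 50] [12.9  56.04] [0.5074 0.2032] [0.5072 0.2122] [0.5076 0.1936]
[19 55  2  5  9] [19.44444444 57.22222222] [0.5049 0.1878] [0.5049 0.1888] [0.505  0.1842]
```

```bash
python3 -m handwheel '[{"dx":0,"dy":0,"dz":0,"wx":0,"wy":0,"wz":-0.178,"claw":0},{"dx":0,"dy":0,"dz":0,"wx":0,"wy":0,"wz":-0.178,"claw":0},{"dx":0,"dy":-5,"dz":0,"wx":0,"wy":0,"wz":0,"claw":0},{"dx":0,"dy":-6,"dz":0,"wx":0,"wy":0,"wz":0,"claw":0},{"dx":0,"dy":-6,"dz":0,"wx":0,"wy":0,"wz":0,"claw":0},{"dx":0,"dy":-6,"dz":0,"wx":0,"wy":0,"wz":0,"claw":0},{"dx":0,"dy":-6,"dz":0,"wx":0,"wy":0,"wz":0,"claw":0},{"dx":0,"dy":-6,"dz":0,"wx":0,"wy":0,"wz":0,"claw":0}]'; python3 go.py .58 .23 .38 .017
```

```text
clock: 62.95
position: [0.5884, 0.1498, 0.4115]
tool_rot: [3.141, 0.001, 0.018]
force: [1.3, -1.4, 0.3]
grip_width: 0.0004
finger_force: 0.0
t 62.95 p [0.5884 0.1498 0.4115] rpy [3.141e+00 1.000e-03 1.800e-02] F [ 1.3 -1.4  0.3] w 0.0004 ff 0.0 q [-0.99  0.57  1.1   1.42 -0.5   1.46 -1.45]
turn [0.    0.001 0.001]
shift cm after turn [-0.71 -8.04  3.15]
```

```bash
python3 -m handwheel '[{"dx":-0.3,"dy":-4.2,"dz":2,"wx":0,"wy":0,"wz":0,"claw":0},{"dx":-0.3,"dy":-4.2,"dz":2,"wx":0,"wy":0,"wz":0,"claw":0},{"dx":-0.3,"dy":0,"dz":0,"wx":0,"wy":0,"wz":0,"claw":0},{"dx":0,"dy":0,"dz":0,"wx":0,"wy":0,"wz":0,"claw":0}]'; python3 go.py .577 .232 .27 .017
```

```text
clock: 63.45
position: [0.5784, 0.2308, 0.3719]
tool_rot: [3.141, 0.001, 0.017]
force: [-0.6, -1.1, 0.3]
grip_width: -0.0002
finger_force: 0.0
t 63.45 p [0.5784 0.2308 0.3719] rpy [3.141e+00 1.000e-03 1.700e-02] F [-0.6 -1.1  0.3] w -0.0002 ff 0.0 q [-1.09  0.62  1.08  1.44 -0.55  1.4  -1.55]
turn [ 0.001  0.001 -0.   ]
shift cm after turn [-0.14 -0.12 10.19]
```

```bash
python3 -m handwheel '[{"dx":-0.1,"dy":-0.1,"dz":4,"wx":0,"wy":0,"wz":0,"claw":0},{"dx":0,"dy":0,"dz":3.5,"wx":0,"wy":0,"wz":0,"claw":0},{"dx":0,"dy":0,"dz":2.5,"wx":0,"wy":0,"wz":0,"claw":0},{"dx":0,"dy":0,"dz":0,"wx":0,"wy":0,"wz":0,"claw":0}]'; python3 go.py
python3 -m handwheel '[{"dx":0,"dy":1.5,"dz":0,"wx":0,"wy":0,"wz":0,"claw":0},{"dx":0,"dy":1.5,"dz":0,"wx":0,"wy":0,"wz":0,"claw":0},{"dx":0,"dy":1,"dz":0,"wx":0,"wy":0,"wz":0,"claw":0}]'; python3 go.py
```

```text
clock: 63.95
position: [0.5773, 0.2311, 0.2715]
tool_rot: [3.141, 0.002, 0.016]
force: [0.5, -0.1, 0.4]
grip_width: 0.0001
finger_force: 0.0
t 63.95 p [0.5773 0.2311 0.2715] rpy [3.141e+00 2.000e-03 1.600e-02] F [ 0.5 -0.1  0.4] w 0.0001 ff 0.0 q [-1.08  0.69  1.02  1.59 -0.62  1.21 -1.49]
clock: 64.32
position: [0.5787, 0.1919, 0.2735]
tool_rot: [-3.139, -0.001, 0.017]
force: [-0.6, 9.6, 0.3]
grip_width: 0.0002
finger_force: 4.4
t 64.33 p [0.5787 0.1919 0.2735] rpy [-3.139e+00 -1.000e-03  1.700e-02] F [-0.6  9.6  0.3] w 0.0002 ff 4.4 q [-1.03  0.67  1.02  1.63 -0.61  1.19 -1.43]
```

```bash
python3 -m handwheel '[{"dx":0,"dy":1.3,"dz":0,"wx":0,"wy":0,"wz":0,"claw":0},{"dx":0,"dy":1.3,"dz":0,"wx":0,"wy":0,"wz":0,"claw":0},{"dx":0,"dy":1.3,"dz":0,"wx":0,"wy":0,"wz":0,"claw":0},{"dx":0,"dy":1.3,"dz":0,"wx":0,"wy":0,"wz":0,"claw":0},{"dx":0,"dy":1.3,"dz":0,"wx":0,"wy":0,"wz":0,"claw":0},{"dx":0,"dy":1.3,"dz":0,"wx":0,"wy":0,"wz":0,"claw":0},{"dx":0,"dy":1.0,"dz":0,"wx":0,"wy":0,"wz":0,"claw":0}]'; python3 go.py .5787 .070 .2715
python3 -m handwheel '[{"dx":0,"dy":1,"dz":0.1,"wx":0,"wy":0,"wz":0,"claw":0},{"dx":0,"dy":0.8,"dz":0,"wx":0,"wy":0,"wz":0,"claw":0},{"dx":0,"dy":0,"dz":0,"wx":0,"wy":0,"wz":0,"claw":0}]'; python3 go.py .5787 .070 .2715
```

```text
clock: 65.2
position: [0.5799, 0.104, 0.2734]
tool_rot: [-3.139, -0.001, 0.017]
force: [-1.9, 9.2, 2.4]
grip_width: 0.0002
finger_force: 4.7
t 65.2 p [0.5799 0.104  0.2734] rpy [-3.139e+00 -1.000e-03  1.700e-02] F [-1.9  9.2  2.4] w 0.0002 ff 4.7 q [-0.92  0.63  1.02  1.68 -0.58  1.17 -1.29]
shift cm after turn [-0.18  3.4   0.18]
clock: 65.58
position: [0.5804, 0.0849, 0.2729]
tool_rot: [-3.14, -0.002, 0.016]
force: [-0.4, 2.4, 3.5]
grip_width: 0.0003
finger_force: 1.5
t 65.58 p [0.5804 0.0849 0.2729] rpy [-3.14e+00 -2.00e-03  1.60e-02] F [-0.4  2.4  3.5] w 0.0003 ff 1.5 q [-0.89  0.62  1.02  1.69 -0.58  1.16 -1.26]
shift cm after turn [-0.19  1.49  0.14]
```

```bash

python3 -m handwheel '[{"dx":0,"dy":0.4,"dz":0,"wx":0,"wy":0,"wz":0,"claw":0},{"dx":0,"dy":0.3,"dz":0,"wx":0,"wy":0,"wz":0,"claw":0}]' | egrep 'pos|^force'
python3 -m handwheel '[{"dx":0,"dy":0.3,"dz":0,"wx":0,"wy":0,"wz":0,"claw":0}]' | egrep 'pos|^force'
python3 -m handwheel '[{"dx":0,"dy":0.2,"dz":0,"wx":0,"wy":0,"wz":0,"claw":0}]' | egrep 'pos|^force'
python3 -m handwheel '[{"dx":0,"dy":0.2,"dz":0,"wx":0,"wy":0,"wz":0,"claw":0}]' | egrep 'pos|^force'
python3 -m handwheel '[{"dx":0,"dy":0.2,"dz":0,"wx":0,"wy":0,"wz":0,"claw":0}]' | egrep 'pos|^force'
```

```text
position: [0.5806, 0.0804, 0.2727]
force: [-4.7, 22.4, 12.5]
position: [0.5806, 0.0799, 0.2727]
force: [-5.6, 35.2, 16.1]
position: [0.5806, 0.0797, 0.2726]
force: [-6.9, 42.6, 18.0]
position: [0.5806, 0.0794, 0.2726]
force: [-8.7, 51.7, 20.2]
position: [0.5806, 0.0792, 0.2726]
force: [-9.6, 61.6, 22.8]
```

```bash

python3 -m handwheel '[{"dx":0,"dy":-1.2,"dz":0,"wx":0,"wy":0,"wz":0,"claw":0},{"dx":0,"dy":-2,"dz":0,"wx":0,"wy":0,"wz":0,"claw":0},{"dx":0,"dy":0,"dz":-4,"wx":0,"wy":0,"wz":0,"claw":0},{"dx":0,"dy":-3,"dz":-4,"wx":0,"wy":0,"wz":0,"claw":0},{"dx":0,"dy":-5,"dz":0,"wx":0,"wy":0,"wz":0,"claw":0},{"dx":0,"dy":-5,"dz":0,"wx":0,"wy":0,"wz":0,"claw":0},{"dx":0,"dy":-5,"dz":0,"wx":0,"wy":0,"wz":0,"claw":0},{"dx":0,"dy":-5,"dz":0,"wx":0,"wy":0,"wz":0,"claw":0}]'
python3 -m handwheel '[{"dx":-5,"dy":-3,"dz":0,"wx":0,"wy":0,"wz":0,"claw":0},{"dx":-5,"dy":-3,"dz":0,"wx":0,"wy":0,"wz":0,"claw":0},{"dx":-5,"dy":-3,"dz":0,"wx":0,"wy":0,"wz":0,"claw":0},{"dx":-5,"dy":-3,"dz":0,"wx":0,"wy":0,"wz":0,"claw":0},{"dx":0,"dy":0,"dz":0,"wx":0,"wy":0,"wz":0,"claw":0}]'
python3 - <<'E'
from h import *
gt=cam("top"); cv2.imwrite("pics/top15.png",gt["frame"])
for o in ("gate","gate_handle","catch","hex_key","tall_rod","used_1"):
    print(o,[(round(m["p"],2),np.round(m["rect"]).tolist()) for m in optics.masks_of(o,"top")])
c=gt["frame"][155:215,185:330].astype(int).sum(2)
n,l,st,ce=cv2.connectedComponentsWithStats((c<260).astype(np.uint8))
for i in range(1,n):
    if st[i][4]>20: print(st[i],ray(gt,185+ce[i][0],155+ce[i][1],.284)[:2].round(4))
gs=cam("side"); cv2.imwrite("pics/side15.png",gs["frame"])
for o in ("gate","catch","tall_rod","used_1","gauge_column","hex_key"):
    print(o,[(round(m["p"],2),np.round(m["rect"]).tolist()) for m in optics.masks_of(o,"side")])
def d(a,b): 
    m=np.abs(cv2.imread(a).astype(int)-b.astype(int)).sum(2)>120; return m
E
python3 go.py
```

```text
clock: 67.32
position: [0.5757, 0.3337, 0.3517]
tool_rot: [3.141, -0.001, 0.017]
force: [-0.2, 0.1, 0.5]
grip_width: 0.0004
finger_force: 0.0
clock: 67.95
position: [0.3698, 0.452, 0.3511]
tool_rot: [-3.142, 0.001, 0.024]
force: [0.5, -1.2, 0.5]
grip_width: -0.0002
finger_force: 0.0
gate [(0.69, [245.0, 164.0, 57.0, 36.0])]
gate_handle [(0.83, [241.0, 162.0, 60.0, 44.0]), (0.5, [226.0, 166.0, 17.0, 4.0])]
catch [(0.67, [258.0, 145.0, 22.0, 13.0])]
hex_key [(0.64, [368.0, 279.0, 40.0, 16.0])]
tall_rod [(0.67, [358.0, 180.0, 18.0, 15.0])]
used_1 [(0.26, [259.0, 144.0, 22.0, 18.0])]
[12  0  7  5 27] [0.6353 0.203 ]
[77  0 16  6 68] [0.6389 0.0408]
[  4  10  15  38 370] [0.5649 0.2087]
[138  14   7   8  46] [ 0.604  -0.0935]
[74 22  8 13 63] [0.5745 0.0538]
[138  34   7  10  39] [ 0.5533 -0.0931]
[ 8 53  9  7 57] [0.5072 0.2043]
gate [(0.92, [280.0, 155.0, 66.0, 42.0])]
catch []
tall_rod [(0.7, [361.0, 233.0, 24.0, 49.0])]
used_1 [(0.68, [258.0, 138.0, 152.0, 116.0])]
gauge_column [(0.87, [368.0, 177.0, 66.0, 86.0])]
hex_key [(0.64, [339.0, 178.0, 98.0, 118.0]), (0.55, [251.0, 323.0, 36.0, 52.0])]
t 68.65 p [0.374  0.4487 0.3513] rpy [-3.142 -0.     0.017] F [-0.2 -0.   0.2] w -0.0001 ff 0.0 q [-1.69  0.6   1.17  1.59 -0.57  1.34 -2.  ]
```

```bash
python3 -c "
from h import *
print(job_done())"
```

```text
the job is handed in; nothing more can be done
None
```

I handed the job in at about 69 s: the three used rods are upright in empty bays, the tall rod stands on the anvil within about 2 mm of its middle, the arm is against its stop, the foot is pushed in about 3.6 mm by tool height (I couldn't read the foot itself), and the gate is shut to its end stop, though I did not see the catch drop.

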